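# Discard a used culture flask and dish through the sprung flap of the bench discard box

## Robot

A 6-joint arm with a two-finger parallel gripper is mounted at the origin on the work surface. World frame = base frame: x ahead of the robot, y to its left, z up, the work surface at z = 0. Lengths are in m, angles in rad, forces in N, time in s.
With the tool pointing down it reaches from about 0.375 to 0.9 m from the base axis. Payload 3.1 kg.
Tool frame: the origin (TCP) lies midway between the tips of the shut fingers; the grasp point (between the pads) lies robot.tcp_to_grasp behind it (robot.tcp_to_grasp is the distance from the TCP to the grasp point, in m); z points along the fingers, y is the direction in which the jaws open and shut (so a half turn about z gives the same grasp; the last joint's range is limited). The gripper opens to 87 mm and grips with 3 to 60 N. Pads are 19 mm wide; open, the fingers measure 117 mm over their backs; the gripper's body (75 mm by 190 mm) begins 51 mm behind the grasp point.
Start: joints at [1.014, 0.527, 1.433, -0, 1.181, -0.178], TCP at [0.231, 0.581, 0.223] pointing down, gripper open.
Joint ranges: [-3.08, 3.08], [-0.75, 2.2], [0.22, 2.44], [-1.43, 4.57], [0, 2.65], [-2.85, 2.85]. Speed limits (rad/s): [2.79, 2.79, 3.14, 3.14, 3.14, 3.14].

## Interface

Orientations are given as a unit quaternion [x, y, z, w].
In Python, from rig import robot, cams, nets gives the robot as it stands. The module is installed in compiled form; this text tells all that it offers.
- The arm moves only by the tool play_rows, never from a script. Its argument "commands" is a list of rows, each an object of numbers: "x", "y", "z": the shift along the tool's x, y, z in mm; "spin": the turn about the tool's z in rad. In form: [{"x": .., "y": .., "z": .., "spin": ..}, ...]. A call has 1 to 8 rows; each row shifts and turns the pose as measured when the row begins, along the tool's axes as they then stand; what a row does not reach is not made up. A row lasts 1/10 s, in which the tool goes at most 50 mm and 8.59 degrees, less where a joint would pass 70% of its speed; a pose out of reach is approached as far as the arm can. A call is refused whole if a number of a shift passes 50 or a number of a turn 0.15, either way. A call with a gripper value outside its range is refused whole. "grip" is the opening, from 0 (shut) to 1 (fully open), set as the call begins (left out, the last holds). The fingers move at their own pace and stop on an object; "newtons" is the grip in N (left out, the last holds). Time passes only in rows, so rows that do not move let the fingers close. It gives the time, the measured TCP pose, the force and the opening at its end, in the units of the state.
- robot.get_obs(): the state, without advancing time (a new reading comes with each control period).
- cams.camera(name): name is "scene" or "top"; returns a dict with "img" (480x640x3 uint8, red, green, blue), "fx", "fy", "cx", "cy" (pixels), "world_to_cam" (4x4, takes a point from world to camera coordinates). Camera axes: x right, y up, looking along -z (the intrinsics and any distortion apply to the point x, -y, -z); pixel columns grow to the right and rows downward; lengths in m; the calibration is good to about 2 mm. A picture is of the moment at which its call begins. There is no depth.
- robot.hand_in(): hands the job in, once; it reports no verdict.
Trained networks look in a picture, given as the dict that the camera call returned (one of the last four; its "shot" number tells which), for a name from the list of things; names that differ only in an ending like _2 or _b are one class to them, and where a whole thing is asked for, a point or a joint stands for the part that bears it (a point fixed in the world has none). Each returns a list of dicts, best first, with "conf" (0 to 1); they miss things now and then, are a little off and sometimes report something else, mostly with a low value. They report only what shows in the picture. A call takes as long as a camera call. They do not tell look-alikes from the thing itself.
- nets.outline_of(picture, name): "region" (480x640 bool, what is visible of it) and "pixel" ([column, row] in pixels, amid what is visible of it).
The state is a dict: "time": time; "q": joint angles; "joint_velocities": joint speeds; "joint_torque": joint torques, N m; "position": TCP position; "tool_rot": TCP orientation; "ft_force": force on the tool from outside, world axes, zero at the start; "moment": the same for the moment, N m; "grip_width": finger opening in m.
Only numpy, scipy, OpenCV 4.12 (cv2) and the standard library are available. Lean on these libraries where they do the work, as an engineer would, in place of code of your own. Each camera call takes 0.05 s, during which the arm holds its last target.

## Task

The culture flask that lies flat on the bench and the small dish have been read and are finished with: throw both away through the sprung flap of the discard box, one at a time, pushing each down through it so that it drops inside and the flap snaps shut behind it before the next goes in. The large dish, the flask that stands upright and all the other things on the bench stay as they are.

Things in the scene. Friction and masses are not known exactly. Their poses are not given: they have to be found in the camera images.
- discard_box: White lidded discard box fixed to the bench, with a push-in flap in its flat top. Origin on the bench under the middle of the flap opening; x points level from the flap's hinge side to its free edge, y along the hinge, z up. Body x -85 to 130, y -105 to 105 mm (lid and side grips stick out 3 to 20 mm more), lid top z = 195 mm, floor z = 10 mm.
- collar_mid (a point): Middle of the flap opening, level with the top of the grey collar round it: box x = 0, y = 0, z = 201 mm. Opening: x -65 to 65, y -75 to 75 mm; collar 6 mm wide, 6 mm high on the lid. Under the lid the box is hollow and goes on to x = 125 mm beyond the flap's free edge. The hinge pin and its two dark coil springs show from above along the side x = -64 mm.
- flap (a joint): The flap's hinge, rad: 0 shut (level), grows as the free edge swings down into the box, stops at 1.35. Sprung shut: it bears the weight of an item without opening; pushing down at its middle takes about 2 N when shut, 3 N at 0.5 rad. Let go, it snaps up shut.
- flap_mid (a point): Middle of the upper face of the smooth steel flap (128 x 147 x 3 mm), moving with it. Shut, that face lies at z = 193 mm, 8 mm below the collar's top; the hinge is at box x = -64 mm, the free edge at x = +64. Friction about 0.25: an item let go on it slides off the free edge into the box while the flap is held about 0.5 rad open or more, but rides up again if the flap shuts first.
- used_flask: Culture flask lying flat on the bench, to be discarded: clear flat bottle with a ribbed orange cap, 94 mm long overall, body 64 long x 52 wide x 25 mm high, then a narrowing shoulder and a round cap 24 mm in diameter, 18 mm long. 56 to 112 g. Origin on its underside at the middle of its overall length; x along its length: flat base at x = -47, body to x = +17, cap from x = +29 to +47 mm; y across its width; z up.
- used_dish: Small round lidded culture dish, to be discarded: 62 mm in diameter, 18 mm high, clear with brown-red set agar. 35 to 70 g. Origin at the centre of its underside, z up.
- large_dish: Bystander: large round lidded dish like the small one but 92 mm in diameter, 18 mm high. Origin at the centre of its underside.
- tube_rack: Bystander: low white rack of orange-capped tubes, 96 (x) x 64 (y) x 50 mm high. Origin at the centre of its underside.
- slide_box: Bystander: blue slide box with a small clasp, 102 (x) x 80 (y) x 34 mm high. Origin at the centre of its underside.
- tip_box: Bystander: grey pipette-tip box with clear lid, 102 (x) x 78 (y) x 48 mm high. Origin at the centre of its underside.
- reagent_bottle: Bystander: upright bottle, 68 mm in diameter, 150 mm tall. Origin at the centre of its underside.
- fresh_flask: Bystander: flask of the same make as the used one but standing upright on its base (cap on top), 52 (y) x 25 (x) mm, 94 mm tall. Origin at the centre of its underside.
- scanner: Bystander: white hand-held barcode scanner lying on its side, x -86 to 93, y -21 to 52 mm from its origin on the bench, 36 mm high; its handle along -x, its head towards +x.
Not all that is in view belongs to the job. What is shaped like the used_flask but green is not meant. What is shaped like the used_dish but yellow is not meant.

How it is judged:
On the way:
1. one of the two, the flat-lying flask or the small dish, is inside the box and the flap is shut behind it (value of joint flap below 0.06 rad and (((x of used_flask in the frame of discard_box between -0.083 and 0.128 m and y of used_flask in the frame of discard_box between -0.103 and 0.103 m and z of used_flask in the frame of discard_box between 0 and 0.128 m) and not (x of used_dish in the frame of discard_box between -0.083 and 0.128 m and y of used_dish in the frame of discard_box between -0.103 and 0.103 m and z of used_dish in the frame of discard_box between 0 and 0.128 m)) or ((x of used_dish in the frame of discard_box between -0.083 and 0.128 m and y of used_dish in the frame of discard_box between -0.103 and 0.103 m and z of used_dish in the frame of discard_box between 0 and 0.128 m) and not (x of used_flask in the frame of discard_box between -0.083 and 0.128 m and y of used_flask in the frame of discard_box between -0.103 and 0.103 m and z of used_flask in the frame of discard_box between 0 and 0.128 m)))), for 0.2 s.
At the end, for the whole second after the job is handed in: The used flask and the small dish are both inside the discard box, under the flap (origins between its walls and less than 128 mm above the bench) and at rest (under 30 mm/s), and the flap is shut (within 0.06 rad) (x of used_flask in the frame of discard_box between -0.083 and 0.128 m and y of used_flask in the frame of discard_box between -0.103 and 0.103 m and z of used_flask in the frame of discard_box between 0 and 0.128 m and x of used_dish in the frame of discard_box between -0.083 and 0.128 m and y of used_dish in the frame of discard_box between -0.103 and 0.103 m and z of used_dish in the frame of discard_box between 0 and 0.128 m and value of joint flap below 0.06 rad and linear speed of each of used_flask, used_dish below 0.03 m/s); the robot touches nothing.
It fails at once if a bystander (large dish, tube rack, slide box, tip box, bottle, upright flask or scanner) is shifted by more than 25 mm or tipped by more than 0.35 rad (distance of any of large_dish, tube_rack, slide_box, tip_box, reagent_bottle, fresh_flask, scanner from where it was at the start of the episode above 0.025 m or angle between any of large_dish, tube_rack, slide_box, tip_box, reagent_bottle, fresh_flask, scanner's own z axis and vertical above 0.35 rad).
It also fails if it takes over 56 s, if anything falls off the work surface, if the arm or the gripper's body presses on something with over 40 N, if the wrist force passes 120 N, or if a joint passes its speed limit or range.

## Working session

There is one attempt and no reset: what is moved stays moved. The work goes in short steps, Python scripts to look and compute and a tool call to move; the robot and the scene stay as the last step left them, time stands still between calls to the robot, and variables do not carry over. Pictures are saved under pics/ and viewed, and the job is handed in when it is done.

Besides the shell and the picture viewer there is one more tool, called after ">>>" by a JSON object that holds its "method" and its "body", one argument or row to a line. play_rows: Moves the arm, as the interface text tells. Its arguments: {"type":"object","properties":{"commands":{"type":"array"},"grip":{"type":"number"},"newtons":{"type":"number"}},"required":["commands"]}

```bash
mkdir -p pics; ls; python3 - <<'E'
from rig import robot,cams,nets
import cv2,numpy as np
o=robot.get_obs();print(o)
print(robot.tcp_to_grasp)
for n in("scene","top"):
    p=cams.camera(n);cv2.imwrite(f"pics/{n}0.png",p["img"][:,:,::-1])
    print(n,p["fx"],p["fy"],p["cx"],p["cy"],p.keys());print(np.round(p["world_to_cam"],4).tolist())
    for k in ["used_flask","used_dish","flap","discard_box","large_dish","fresh_flask"]:
        print(k,[(round(d["conf"],2),np.round(d["pixel"]).tolist()) for d in nets.outline_of(p,k)])
E
```

```text
pics
{'time': 0.0, 'q': array([ 1.01451184e+00,  5.28459044e-01,  1.43393541e+00, -9.30317248e-06,
        1.18138010e+00, -1.78448851e-01]), 'joint_velocities': array([ 0.00088963,  0.00082266,  0.00074218,  0.00126111, -0.00042027,
        0.00093258]), 'joint_torque': array([-1.07447573e-03, -4.40042889e+01, -1.76591277e+01,  6.32334058e-02,
        5.83100086e-02, -1.60717468e-04]), 'position': array([0.23011292, 0.58029259, 0.22156548]), 'tool_rot': array([ 1.87794225e-01,  9.82207788e-01, -1.01970052e-03, -3.87809323e-04]), 'ft_force': array([-0.25953369, -0.45055094, -0.41671586]), 'moment': array([ 0.00433044, -0.01660321, -0.02610924]), 'grip_width': 0.08681914075622238}
0.0187
scene 574.2126815237493 574.2126815237493 307.8795925667588 241.94588751982587 dict_keys(['img', 'fx', 'fy', 'cx', 'cy', 'world_to_cam', 'shot'])
[[-0.5676, 0.8233, 0.0035, 0.3722], [-0.5497, -0.3822, 0.7428, 0.1461], [0.6129, 0.4197, 0.6695, -1.6402], [0.0, 0.0, 0.0, 1.0]]
used_flask [(0.98, [216.0, 197.0]), (0.79, [244.0, 225.0]), (0.66, [272.0, 195.0])]
used_dish [(0.87, [318.0, 227.0]), (0.56, [295.0, 248.0])]
flap [(0.78, [462.0, 292.0])]
discard_box [(0.73, [466.0, 329.0])]
large_dish [(0.85, [209.0, 260.0]), (0.24, [308.0, 307.0])]
fresh_flask [(0.79, [233.0, 341.0])]
top 468.89427637377554 468.89427637377554 317.1738883137075 233.91611471719773 dict_keys(['img', 'fx', 'fy', 'cx', 'cy', 'world_to_cam', 'shot'])
[[0.0182, -0.9998, -0.0014, -0.0714], [0.9866, 0.0178, 0.1624, -0.5686], [-0.1623, -0.0044, 0.9867, -1.2987], [0.0, 0.0, 0.0, 1.0]]
used_flask [(0.94, [420.0, 329.0]), (0.92, [464.0, 293.0]), (0.72, [416.0, 276.0]), (0.2, [351.0, 230.0])]
used_dish [(0.82, [359.0, 317.0]), (0.62, [360.0, 281.0])]
flap []
discard_box [(0.69, [187.0, 241.0])]
large_dish [(0.95, [412.0, 228.0])]
fresh_flask [(0.75, [333.0, 165.0])]
```

View pics/scene0.png

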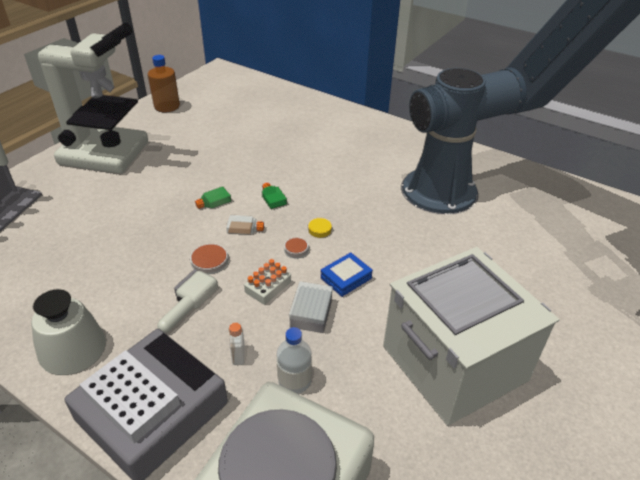

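View pics/top0.png

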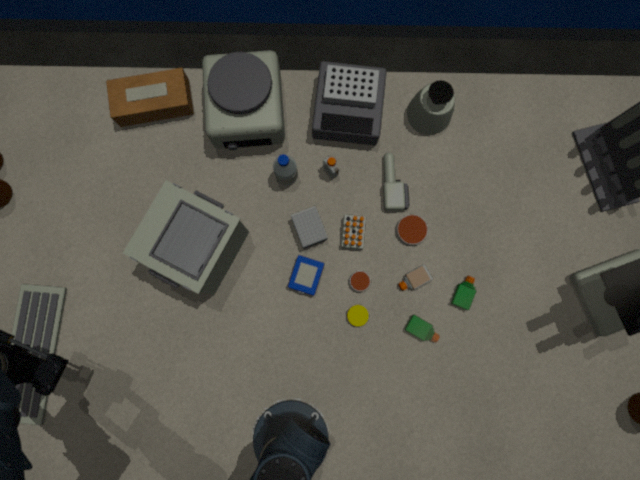

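The top view shows the clear flask at about (416,277) and the red dish at (360,281). The look-alikes are the green flasks at (464,293) and (420,329), the yellow dish at (358,317), the large dish at (412,230) and the upright flask at (331,165). I'll check the choice in a close crop.

```bash
python3 - <<'E'
import cv2,numpy as np
t=cv2.imread("pics/top0.png");s=cv2.imread("pics/scene0.png")
a=cv2.resize(t[205:345,280:480],None,fx=4,fy=4,interpolation=cv2.INTER_CUBIC)
b=cv2.resize(s[180:320,190:390],None,fx=4,fy=4,interpolation=cv2.INTER_CUBIC)
cv2.imwrite("pics/ct0.png",a);cv2.imwrite("pics/cs0.png",b)
c=cv2.resize(t[170:310,110:260],None,fx=4,fy=4,interpolation=cv2.INTER_CUBIC)
d=cv2.resize(s[240:420,370:570],None,fx=3,fy=3,interpolation=cv2.INTER_CUBIC)
cv2.imwrite("pics/cbt0.png",c);cv2.imwrite("pics/cbs0.png",d)
E
```

```text
(no output)
```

View pics/ct0.png

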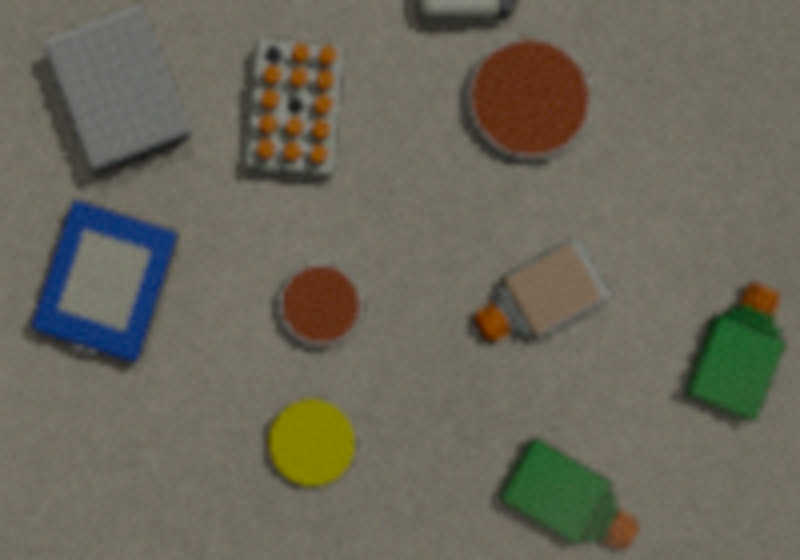

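View pics/cs0.png

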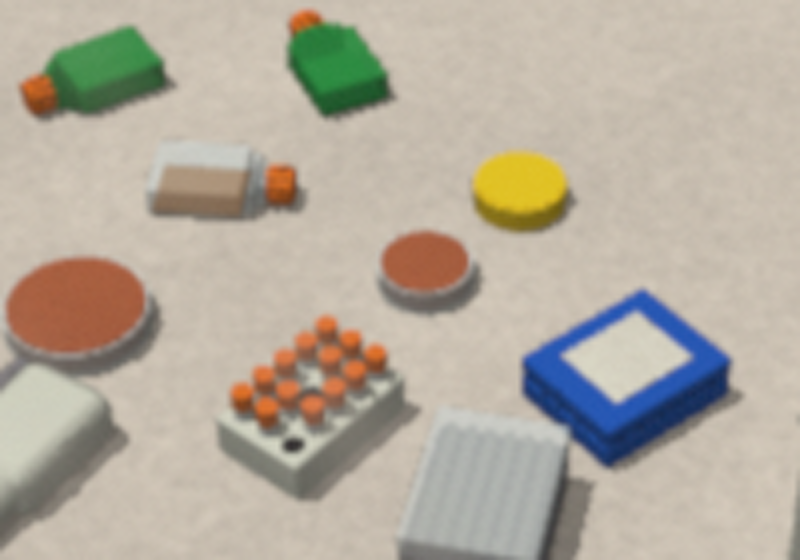

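View pics/cbt0.png

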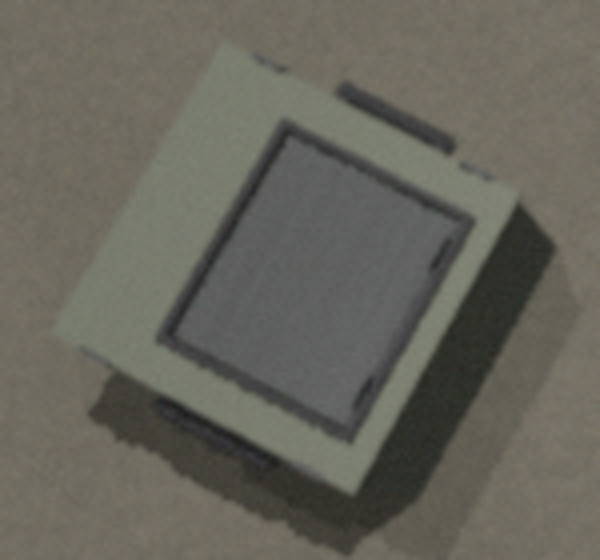

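View pics/cbs0.png

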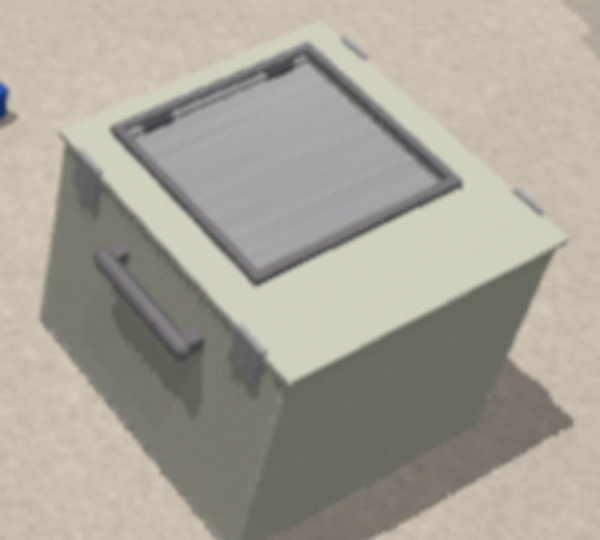

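```bash
cat > h.py <<'E'
import numpy as np,cv2
from scipy.optimize import least_squares,minimize
def proj(p,X):
    X=np.atleast_2d(X);W=p["world_to_cam"];c=X@W[:3,:3].T+W[:3,3]
    return np.c_[p["cx"]+p["fx"]*c[:,0]/-c[:,2],p["cy"]-p["fy"]*c[:,1]/-c[:,2]]
def tri(ps,uv):
    r=least_squares(lambda X:np.concatenate([proj(p,X)[0]-u for p,u in zip(ps,uv)]),[.5,0,.05]);return r.x,np.abs(r.fun).max()
def flask(x,y,yaw,z0=0):
    P=[]
    for X,w in((-47,26),(17,26)):
        for Y in(-w,w):
            for Z in(0,25):P.append((X,Y,Z))
    for X in(29,47):
        for a in np.linspace(0,2*np.pi,12,endpoint=False):P.append((X,12*np.cos(a),12.5+12*np.sin(a)))
    P=np.array(P)/1000;c,s=np.cos(yaw),np.sin(yaw)
    return P@np.array([[c,s,0],[-s,c,0],[0,0,1]])+[x,y,z0]
def hullmask(p,P,S=4):
    h=cv2.convexHull((proj(p,P)*S).astype(np.float32)).astype(np.int32)
    m=np.zeros((480*S,640*S),np.uint8);cv2.fillConvexPoly(m,h,1)
    return m
E
cat > m.py <<'E'
from rig import robot,cams,nets
from h import *
T=cams.camera("top");S=cams.camera("scene");ps=[T,S]
tc=np.array([(477,217),(352,443),(157,340),(285,118)])/4+[110,170]-.4
sc=np.array([(112,128),(310,43),(460,185),(257,283)])/3+[370,240]-.4
C=[]
for a,b in zip(tc,sc):
    x,e=tri(ps,[a,b]);C.append(x);print("corner",np.round(x,4),round(e,2))
C=np.array(C);print("mid",C.mean(0));d=(C[2]+C[3]-C[0]-C[1])/2;print("boxx",d,np.degrees(np.arctan2(d[1],d[0])),np.linalg.norm(d),np.linalg.norm(C[0]-C[1]))
# dish red
def red(p,u,r=14):
    im=cv2.cvtColor(p["img"],cv2.COLOR_RGB2HSV);m=((im[...,0]<12)|(im[...,0]>172))&(im[...,1]>110)
    k=np.zeros_like(m);k[u[1]-r:u[1]+r,u[0]-r:u[0]+r]=1
    v,uu=np.nonzero(m&k);return np.array([uu.mean(),v.mean()]),len(v)
r=[red(T,(360,281)),red(S,(296,246))];print(r);x,e=tri(ps,[r[0][0],r[1][0]]);print("dish agar/lid",x,e)
for k,px in(("used_dish",[(360,281),(296,246)]),("used_flask",[(416,276),(244,225)]),("large_dish",[(412,228),(209,260)]),("tip_box",None),("tube_rack",None),("slide_box",None)):
    cs=[];
    for i,p in enumerate(ps):
        L=nets.outline_of(p,k)
        if px: L=[d for d in L if np.hypot(*(np.array(d["pixel"])-px[i]))<10]
        if L: v,u=np.nonzero(L[0]["region"]);cs.append(np.array([u.mean(),v.mean()]));np.save(f"{k}_{i}.npy",L[0]["region"]);print(k,i,L[0]["conf"],len(v),cs[-1])
    if len(cs)==2:print(k,*tri(ps,cs))
# flask fit
M=[np.kron(np.load(f"used_flask_{i}.npy").astype(np.uint8),np.ones((4,4),np.uint8)) for i in(0,1)]
def cost(q):
    c=0
    for p,m in zip(ps,M):
        h=hullmask(p,flask(*q));c+=1-(h&m).sum()/(h|m).sum()
    return c
x0=None;best=None
x,e=tri(ps,[(416,276),(244,225)])
for yaw in np.arange(-3.1,3.2,.35):
    r=minimize(cost,[x[0],x[1],yaw],method="Nelder-Mead",options=dict(initial_simplex=[[x[0],x[1],yaw],[x[0]+.01,x[1],yaw],[x[0],x[1]+.01,yaw],[x[0],x[1],yaw+.2]],maxiter=80))
    if best is None or r.fun<best.fun:best=r
print("flask",best.x,best.fun)
im=cv2.UMat(cv2.resize(T["img"][205:345,280:480],None,fx=4,fy=4)).get()
E
python3 m.py
```

```text
corner [0.5653 0.1641 0.2032] 0.44
corner [0.4206 0.2358 0.2036] 0.85
corner [0.4839 0.3616 0.2003] 0.14
corner [0.6279 0.2905 0.2021] 0.41
mid [0.52442401 0.2629844  0.20230325]
boxx [ 0.06293189  0.12610977 -0.00215318] 63.47966986518939 0.14095649740661095 0.16149855300874796
[(array([359.6459144 , 280.40856031]), 257), (array([295.91304348, 244.90869565]), 230)]
dish agar/lid [ 0.44032364 -0.1851148   0.02402379] 0.06900290905923612
used_dish 0 0.55 350 [360.15714286 280.37714286]
used_dish 1 0.58 412 [295.26699029 247.26213592]
used_dish [ 0.4408582 -0.1870929  0.0154614] 0.15484373566926024
used_flask 0 0.95 555 [415.76036036 277.55135135]
used_flask 1 0.75 633 [242.94312796 224.19747235]
used_flask [ 0.45152402 -0.34662143  0.02141344] 0.12161858364177647
large_dish 0 0.6 732 [412.15300546 228.79781421]
large_dish 1 0.57 934 [209.12526767 257.86830835]
large_dish [ 0.59388197 -0.33814424  0.01667017] 0.49651127081352797
tip_box 0 0.58 1005 [308.84477612 226.66766169]
tip_box 1 0.62 1738 [310.21749137 306.27272727]
tip_box [ 0.59327044 -0.03670814  0.03179775] 0.10656717889054335
tube_rack 0 0.63 771 [353.08690013 231.07911803]
tube_rack 1 0.61 1298 [266.68412943 281.46456086]
tube_rack [ 0.5835948  -0.16586853  0.02615244] 0.1254529803029527
slide_box 0 0.88 1008 [306.19444444 274.6547619 ]
slide_box 1 0.7 1433 [345.45708304 273.42428472]
slide_box [ 0.45410711 -0.03129442  0.02294957] 0.08518681013623564
flask [ 0.44661709 -0.34490763  2.10079307] 0.26518358206613935
```

```bash
cat > plan.py <<'E'
import sys,numpy as np,json
from scipy.spatial.transform import Rotation as Ro
from rig import robot
# args: waypoints x,y,z,jawdeg[,step]
def ang(R): return np.arctan2(R[1,1],R[0,1])
o=robot.get_obs();p=np.array(o["position"]);R=Ro.from_quat(o["tool_rot"]).as_matrix()
print("t",round(o["time"],2),"pos",np.round(p,4),"jaw",round(np.degrees(ang(R)),1),"q1,q6",np.round(np.array(o["q"])[[0,5]],3),"F",np.round(o["ft_force"],1),"w",round(o["grip_width"],4))
rows=[]
for a in sys.argv[1:]:
    v=[float(s) for s in a.split(",")];T=np.array(v[:3]);st=v[4]/1000 if len(v)>4 else .04
    tgt=np.radians(v[3]);da=tgt-ang(R)
    da=(da+np.pi)%(2*np.pi)-np.pi
    n=int(max(np.ceil(np.linalg.norm(T-p)/st),np.ceil(abs(da)/.13),1))
    for i in range(n):
        k=n-i;d=(T-p)/k;s=R.T@d
        dd=tgt-ang(R);dd=(dd+np.pi)%(2*np.pi)-np.pi
        row=dict(x=int(round(s[0]*1000)),y=int(round(s[1]*1000)),z=int(round(s[2]*1000)),spin=round(float(-dd/k),2));rows.append(row)
        p=p+R@np.array([row["x"],row["y"],row["z"]])/1000
        R=R@Ro.from_rotvec([0,0,row["spin"]]).as_matrix()
for i in range(0,len(rows),8):print(json.dumps(rows[i:i+8]))
E
python3 plan.py 0.3,0.5,0.26,40 0.48,0.2,0.26,0 0.4405,-0.186,0.14,-60
```

```text
t 1.4 pos [0.2305 0.5809 0.2225] jaw 68.4 q1,q6 [ 1.014 -0.178] F [ 1.  -0.4  0.7] w 0.0872
[{"x": -24, "y": -12, "z": -9, "spin": 0.12}, {"x": -25, "y": -10, "z": -9, "spin": 0.12}, {"x": -26, "y": -6, "z": -10, "spin": 0.13}, {"x": -26, "y": -3, "z": -9, "spin": 0.12}, {"x": -38, "y": -6, "z": 0, "spin": 0.08}, {"x": -39, "y": -3, "z": 0, "spin": 0.08}, {"x": -39, "y": 0, "z": 0, "spin": 0.08}, {"x": -39, "y": 3, "z": 0, "spin": 0.08}]
[{"x": -38, "y": 6, "z": 0, "spin": 0.08}, {"x": -38, "y": 9, "z": 0, "spin": 0.08}, {"x": -37, "y": 12, "z": 0, "spin": 0.07}, {"x": -36, "y": 14, "z": 0, "spin": 0.08}, {"x": -35, "y": 18, "z": 0, "spin": 0.07}, {"x": -35, "y": -4, "z": 11, "spin": 0.1}, {"x": -35, "y": 0, "z": 11, "spin": 0.1}, {"x": -35, "y": 3, "z": 11, "spin": 0.09}]
[{"x": -35, "y": 7, "z": 11, "spin": 0.1}, {"x": -34, "y": 10, "z": 11, "spin": 0.09}, {"x": -33, "y": 13, "z": 11, "spin": 0.1}, {"x": -31, "y": 16, "z": 11, "spin": 0.09}, {"x": -30, "y": 19, "z": 11, "spin": 0.1}, {"x": -28, "y": 22, "z": 11, "spin": 0.09}, {"x": -26, "y": 24, "z": 10, "spin": 0.1}, {"x": -23, "y": 26, "z": 11, "spin": 0.09}]
```

>>> {"method": "play_rows", "body": {
  "commands": [
    {"x":-24,"y":-12,"z":-9,"spin":0.12},
    {"x":-25,"y":-10,"z":-9,"spin":0.12},
    {"x":-26,"y":-6,"z":-10,"spin":0.13},
    {"x":-26,"y":-3,"z":-9,"spin":0.12},
    {"x":-38,"y":-6,"z":0,"spin":0.08},
    {"x":-39,"y":-3,"z":0,"spin":0.08},
    {"x":-39,"y":0,"z":0,"spin":0.08},
    {"x":-39,"y":3,"z":0,"spin":0.08}
  ],
  "grip": 1,
  "newtons": 20
}}

```text
time: 2.2
position: [0.3808, 0.3628, 0.261]
tool_rot: [0.569, 0.822, 0.002, 0.0]
ft_force: [0.3, -0.0, 0.2]
grip_width: 0.0867
```

>>> {"method": "play_rows", "body": {
  "commands": [
    {"x":-38,"y":6,"z":0,"spin":0.08},
    {"x":-38,"y":9,"z":0,"spin":0.08},
    {"x":-37,"y":12,"z":0,"spin":0.07},
    {"x":-36,"y":14,"z":0,"spin":0.08},
    {"x":-35,"y":18,"z":0,"spin":0.07},
    {"x":-35,"y":-4,"z":11,"spin":0.1},
    {"x":-35,"y":0,"z":11,"spin":0.1},
    {"x":-35,"y":3,"z":11,"spin":0.09}
  ]
}}

```text
time: 3.0
position: [0.4692, 0.0768, 0.2299]
tool_rot: [0.816, 0.578, 0.009, 0.003]
ft_force: [0.7, -0.0, -0.1]
grip_width: 0.0872
```

```bash
python3 plan.py 0.4405,-0.186,0.12,-60
```

```text
t 3.0 pos [0.4692 0.0768 0.2299] jaw -19.4 q1,q6 [-0.077  0.258] F [ 0.7 -0.  -0.1] w 0.0872
[{"x": -32, "y": 7, "z": 14, "spin": 0.09}, {"x": -32, "y": 10, "z": 13, "spin": 0.09}, {"x": -30, "y": 13, "z": 14, "spin": 0.09}, {"x": -29, "y": 16, "z": 13, "spin": 0.09}, {"x": -28, "y": 18, "z": 14, "spin": 0.09}, {"x": -26, "y": 21, "z": 13, "spin": 0.09}, {"x": -24, "y": 23, "z": 14, "spin": 0.08}, {"x": -22, "y": 25, "z": 13, "spin": 0.09}]
```

>>> {"method": "play_rows", "body": {
  "commands": [
    {"x":-32,"y":7,"z":14,"spin":0.09},
    {"x":-32,"y":10,"z":13,"spin":0.09},
    {"x":-30,"y":13,"z":14,"spin":0.09},
    {"x":-29,"y":16,"z":13,"spin":0.09},
    {"x":-28,"y":18,"z":14,"spin":0.09},
    {"x":-26,"y":21,"z":13,"spin":0.09},
    {"x":-24,"y":23,"z":14,"spin":0.08},
    {"x":-22,"y":25,"z":13,"spin":0.09}
  ]
}}

```text
time: 3.8
position: [0.4375, -0.1981, 0.1188]
tool_rot: [0.97, 0.243, 0.013, 0.003]
ft_force: [-0.7, 0.7, 1.0]
grip_width: 0.0872
```

```bash
python3 plan.py 0.4405,-0.186,0.06,-60,25 0.4405,-0.186,0.004,-60,15; python3 - <<'E'
from rig import robot,cams
import cv2
print(robot.get_obs()["q"])
for n in("top","scene"):
    p=cams.camera(n)["img"][:,:,::-1]
    c=p[205:345,280:480] if n=="top" else p[150:330,190:430]
    cv2.imwrite(f"pics/a_{n}.png",cv2.resize(c,None,fx=3,fy=3))
E
```

```text
t 3.8 pos [ 0.4375 -0.1981  0.1188] jaw -61.9 q1,q6 [-0.67  0.39] F [-0.7  0.7  1. ] w 0.0872
[{"x": 2, "y": -3, "z": 20, "spin": -0.01}, {"x": 3, "y": -3, "z": 19, "spin": -0.01}, {"x": 2, "y": -4, "z": 20, "spin": -0.01}, {"x": 0, "y": 0, "z": 14, "spin": -0.0}, {"x": 0, "y": 0, "z": 14, "spin": -0.0}, {"x": -1, "y": 0, "z": 14, "spin": -0.0}, {"x": 0, "y": -1, "z": 14, "spin": -0.0}]
[-0.67014162  0.49788072  1.90624906  0.02714298  0.71741825  0.38985996]
```

View pics/a_scene.png

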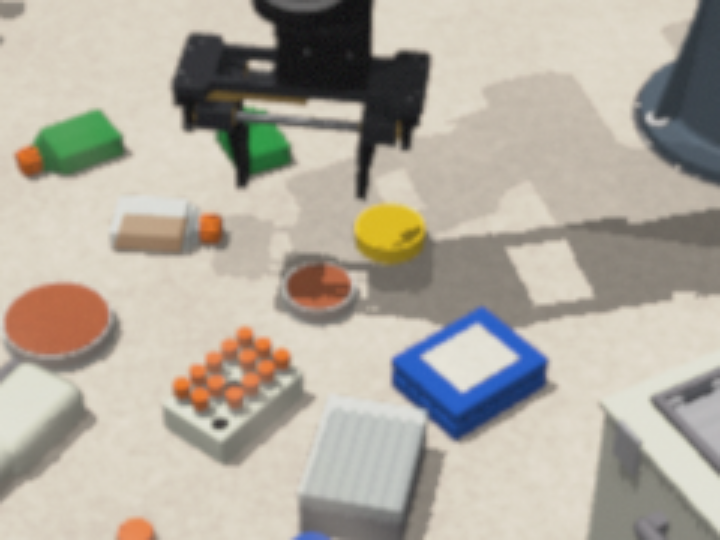

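```bash
python3 plan.py 0.4405,-0.186,0.06,-60,25; python3 -c "
from rig import robot
print(robot.get_obs()['tool_rot'])"
```

```text
t 3.9 pos [ 0.438  -0.2008  0.1182] jaw -62.0 q1,q6 [-0.674  0.389] F [-0.2  0.5 -0.6] w 0.0875
[{"x": 3, "y": -4, "z": 19, "spin": -0.01}, {"x": 2, "y": -4, "z": 20, "spin": -0.01}, {"x": 3, "y": -5, "z": 19, "spin": -0.02}]
[0.97023497 0.24178414 0.01319874 0.00321195]
```

>>> {"method": "play_rows", "body": {
  "commands": [
    {"x":3,"y":-4,"z":19,"spin":-0.01},
    {"x":2,"y":-4,"z":20,"spin":-0.01},
    {"x":3,"y":-5,"z":19,"spin":-0.02},
    {"x":0,"y":0,"z":0,"spin":0}
  ]
}}

```text
time: 4.3
position: [0.4419, -0.1866, 0.0599]
tool_rot: [0.965, 0.261, 0.014, 0.005]
ft_force: [-0.6, -0.1, 0.5]
grip_width: 0.0872
```

```bash
python3 plan.py 0.4405,-0.186,0.004,-60,14;python3 -c "
from rig import robot
print(robot.get_obs()['tool_rot'])"
```

```text
t 4.3 pos [ 0.4419 -0.1866  0.0599] jaw -59.7 q1,q6 [-0.644  0.371] F [-0.6 -0.1  0.5] w 0.0872
[{"x": -1, "y": -1, "z": 14, "spin": 0.0}, {"x": 0, "y": 0, "z": 14, "spin": 0.0}, {"x": -1, "y": -1, "z": 14, "spin": 0.0}, {"x": 0, "y": 0, "z": 14, "spin": 0.01}]
[0.96511917 0.26136918 0.01442474 0.00480259]
```

>>> {"method": "play_rows", "body": {
  "commands": [
    {"x":-1,"y":-1,"z":14,"spin":0},
    {"x":0,"y":0,"z":14,"spin":0},
    {"x":-1,"y":-1,"z":14,"spin":0},
    {"x":0,"y":0,"z":13,"spin":0},
    {"x":0,"y":0,"z":0,"spin":0}
  ]
}}

```text
time: 4.8
position: [0.445, -0.1863, 0.008]
tool_rot: [0.965, 0.263, 0.017, 0.008]
ft_force: [-0.3, 0.6, 0.3]
grip_width: 0.0871
```

>>> {"method": "play_rows", "body": {
  "commands": [
    {"x":0,"y":0,"z":0,"spin":0},
    {"x":0,"y":0,"z":0,"spin":0},
    {"x":0,"y":0,"z":0,"spin":0},
    {"x":0,"y":0,"z":0,"spin":0},
    {"x":0,"y":0,"z":0,"spin":0}
  ],
  "grip": 0,
  "newtons": 20
}}

```text
time: 5.3
position: [0.4471, -0.1871, 0.0117]
tool_rot: [0.964, 0.264, 0.019, 0.01]
ft_force: [0.5, 0.6, -1.7]
grip_width: 0.0608
```

```bash
python3 plan.py 0.4405,-0.186,0.24,-60,40
```

```text
t 5.3 pos [ 0.4471 -0.1871  0.0117] jaw -59.4 q1,q6 [-0.639  0.36 ] F [ 0.5  0.6 -1.7] w 0.0608
[{"x": 0, "y": 0, "z": -38, "spin": 0.0}, {"x": 0, "y": 0, "z": -38, "spin": 0.0}, {"x": 1, "y": 1, "z": -38, "spin": 0.0}, {"x": 0, "y": 0, "z": -38, "spin": 0.0}, {"x": 1, "y": 1, "z": -38, "spin": 0.0}, {"x": 0, "y": 0, "z": -38, "spin": 0.01}]
```

```bash
cat > see.py <<'E'
import sys,cv2,numpy as np
from rig import robot,cams
n=sys.argv[1];a=[int(v) for v in sys.argv[2].split(",")];f=int(sys.argv[3]);out=sys.argv[4]
p=cams.camera(n)["img"][:,:,::-1]
cv2.imwrite("pics/"+out,cv2.resize(p[a[1]:a[3],a[0]:a[2]],None,fx=f,fy=f,interpolation=cv2.INTER_CUBIC))
o=robot.get_obs();print(np.round(o["time"],2),np.round(o["position"],4),np.round(o["tool_rot"],3),o["grip_width"],np.round(o["ft_force"],1))
E
python3 see.py scene 210,150,400,290 4 b1.png
```

```text
5.35 [ 0.4471 -0.1871  0.0117] [0.964 0.264 0.019 0.01 ] 0.061224969322101024 [ 0.3 -0.4 -0.3]
```

View pics/b1.png

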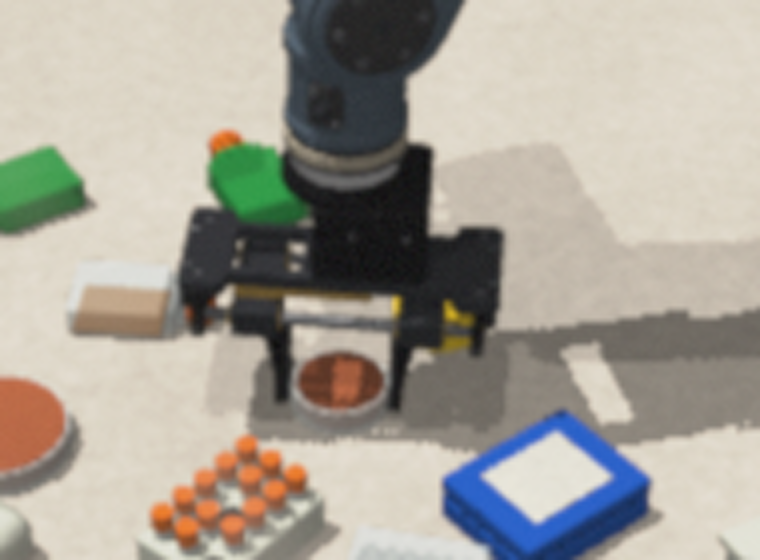

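>>> {"method": "play_rows", "body": {
  "commands": [
    {"x":0,"y":0,"z":1,"spin":0},
    {"x":2,"y":-1,"z":4,"spin":0},
    {"x":2,"y":-1,"z":5,"spin":0}
  ],
  "grip": 1
}}

```text
time: 5.65
position: [0.4504, -0.1839, 0.0019]
tool_rot: [0.964, 0.263, 0.02, 0.011]
ft_force: [0.2, -1.4, 2.6]
grip_width: 0.0774
```

>>> {"method": "play_rows", "body": {
  "commands": [
    {"x":0,"y":0,"z":1,"spin":0},
    {"x":0,"y":0,"z":1,"spin":0},
    {"x":0,"y":0,"z":1,"spin":0},
    {"x":0,"y":0,"z":1,"spin":0}
  ],
  "grip": 0,
  "newtons": 20
}}

```text
time: 6.05
position: [0.4461, -0.1772, 0.0009]
tool_rot: [0.965, 0.261, 0.016, 0.004]
ft_force: [0.8, 5.0, 19.3]
grip_width: 0.0612
```

```bash
python3 see.py scene 210,150,400,290 4 b2.png
```

```text
6.1 [ 0.4461 -0.1772  0.0009] [0.965 0.262 0.016 0.004] 0.06086141102457577 [ 1.   8.4 17.1]
```

View pics/b2.png

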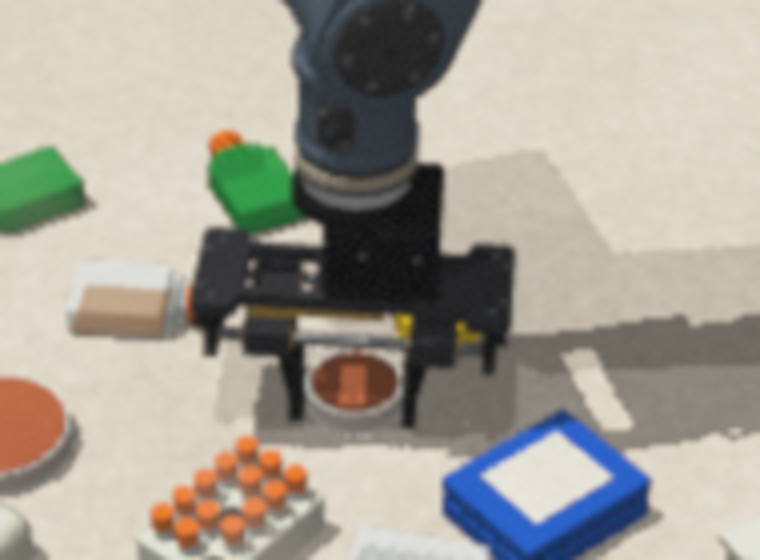

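>>> {"method": "play_rows", "body": {
  "commands": [
    {"x":0,"y":0,"z":-15,"spin":0},
    {"x":0,"y":0,"z":-30,"spin":0},
    {"x":0,"y":0,"z":-35,"spin":0},
    {"x":0,"y":0,"z":-35,"spin":0},
    {"x":0,"y":0,"z":-35,"spin":0},
    {"x":0,"y":0,"z":-35,"spin":0},
    {"x":0,"y":0,"z":-35,"spin":0},
    {"x":0,"y":0,"z":-20,"spin":0}
  ],
  "newtons": 25
}}

```text
time: 6.9
position: [0.4357, -0.1733, 0.2427]
tool_rot: [0.965, 0.262, 0.011, -0.003]
ft_force: [0.1, -0.4, -0.6]
grip_width: 0.0606
```

```bash
python3 see.py scene 190,60,430,240 3 b3.png; python3 plan.py 0.50,-0.05,0.26,-45 0.52,0.254,0.25,-26.5
```

```text
6.95 [ 0.437  -0.1742  0.245 ] [ 0.965  0.262  0.012 -0.001] 0.06107370810788913 [ 0.  -1.   1.4]
t 6.95 pos [ 0.437  -0.1742  0.245 ] jaw -59.6 q1,q6 [-0.631  0.397] F [ 0.  -1.   1.4] w 0.0611
[{"x": 29, "y": -19, "z": -3, "spin": -0.06}, {"x": 31, "y": -17, "z": -3, "spin": -0.06}, {"x": 31, "y": -15, "z": -3, "spin": -0.07}, {"x": 33, "y": -13, "z": -3, "spin": -0.06}, {"x": 28, "y": -25, "z": 2, "spin": -0.04}, {"x": 30, "y": -24, "z": 2, "spin": -0.04}, {"x": 30, "y": -23, "z": 1, "spin": -0.04}, {"x": 31, "y": -22, "z": 2, "spin": -0.04}]
[{"x": 32, "y": -20, "z": 1, "spin": -0.04}, {"x": 33, "y": -19, "z": 2, "spin": -0.04}, {"x": 34, "y": -18, "z": 1, "spin": -0.04}, {"x": 34, "y": -16, "z": 2, "spin": -0.05}]
```

View pics/b3.png

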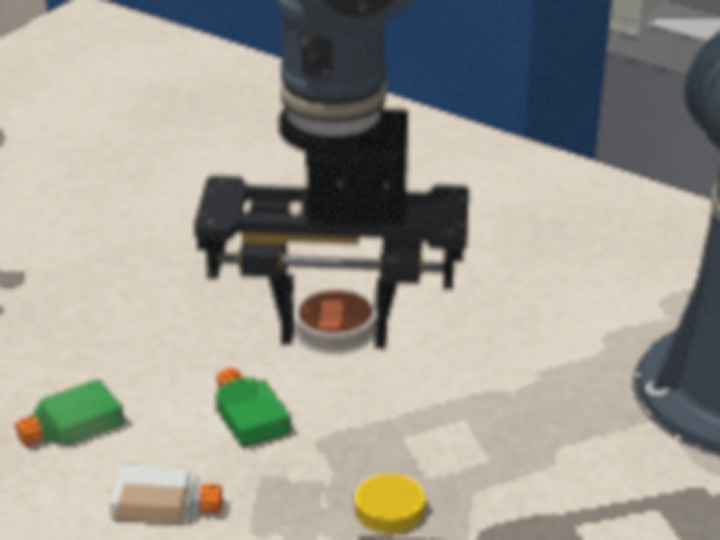

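The dish is held at crop (335,315), with the fingertips level with its underside. Moving to the box.

>>> {"method": "play_rows", "body": {
  "commands": [
    {"x":29,"y":-19,"z":-3,"spin":-0.06},
    {"x":31,"y":-17,"z":-3,"spin":-0.06},
    {"x":31,"y":-15,"z":-3,"spin":-0.07},
    {"x":33,"y":-13,"z":-3,"spin":-0.06},
    {"x":28,"y":-25,"z":2,"spin":-0.04},
    {"x":30,"y":-24,"z":2,"spin":-0.04},
    {"x":30,"y":-23,"z":1,"spin":-0.04},
    {"x":31,"y":-22,"z":2,"spin":-0.04}
  ]
}}

```text
time: 7.75
position: [0.5105, 0.108, 0.2462]
tool_rot: [0.89, 0.456, 0.009, 0.001]
ft_force: [0.8, 0.3, 0.1]
grip_width: 0.0602
```

```bash
python3 plan.py 0.52,0.254,0.25,-26.5
```

```text
t 7.75 pos [0.5105 0.108  0.2462] jaw -35.7 q1,q6 [-0.01  0.61] F [0.8 0.3 0.1] w 0.0602
[{"x": 31, "y": -19, "z": -1, "spin": -0.04}, {"x": 32, "y": -18, "z": -1, "spin": -0.04}, {"x": 32, "y": -17, "z": 0, "spin": -0.04}, {"x": 33, "y": -16, "z": -1, "spin": -0.04}]
```

>>> {"method": "play_rows", "body": {
  "commands": [
    {"x":31,"y":-19,"z":-3,"spin":-0.04},
    {"x":32,"y":-18,"z":-2,"spin":-0.04},
    {"x":29,"y":-15,"z":-1,"spin":-0.04},
    {"x":15,"y":-6,"z":-1,"spin":-0.04}
  ]
}}

```text
time: 8.15
position: [0.5154, 0.2378, 0.2467]
tool_rot: [0.848, 0.53, 0.004, -0.001]
ft_force: [-0.1, -0.5, -1.6]
grip_width: 0.0605
```

```bash
python3 see.py scene 370,180,570,340 4 b4.png; python3 see.py top 110,150,270,290 4 b5.png;  python3 plan.py 0.52,0.254,0.22,-26.5,20
```

```text
8.2 [0.5157 0.2395 0.2466] [ 0.847  0.531  0.005 -0.002] 0.060791040036514477 [ 0.7  1.7 -0.1]
8.25 [0.5155 0.2374 0.2466] [ 0.848  0.53   0.004 -0.001] 0.060727347671507385 [ 0.5 -0.5 -0.3]
t 8.25 pos [0.5155 0.2374 0.2466] jaw -26.0 q1,q6 [0.232 0.683] F [ 0.5 -0.5 -0.3] w 0.0607
[{"x": 8, "y": -2, "z": 13, "spin": 0.0}, {"x": 9, "y": -1, "z": 14, "spin": 0.01}]
```

View pics/b4.png

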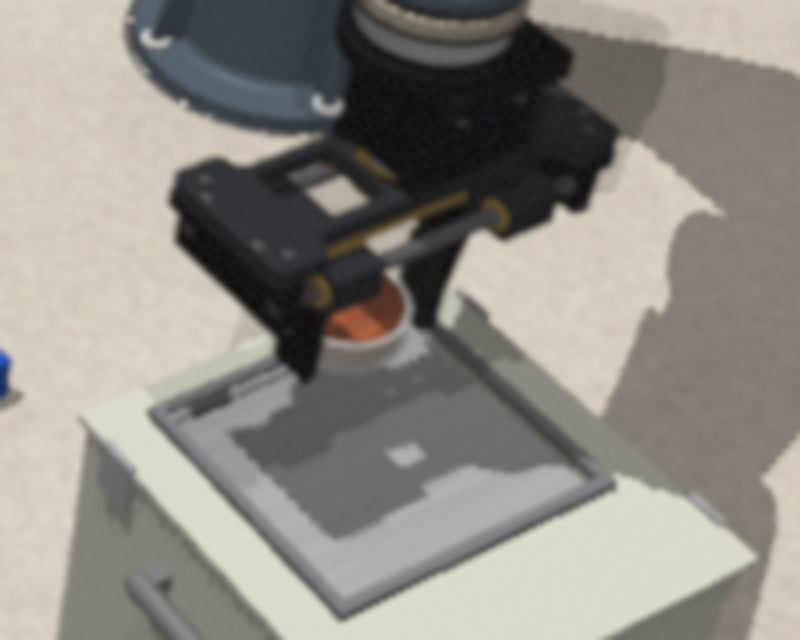

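View pics/b5.png

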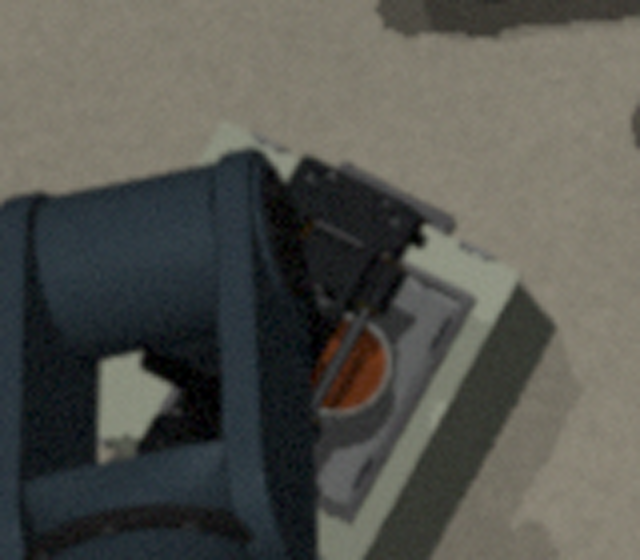

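>>> {"method": "play_rows", "body": {
  "commands": [
    {"x":8,"y":-2,"z":13,"spin":0},
    {"x":9,"y":-1,"z":14,"spin":0.01},
    {"x":0,"y":0,"z":15,"spin":0}
  ]
}}

```text
time: 8.55
position: [0.5213, 0.2543, 0.2013]
tool_rot: [0.852, 0.524, 0.005, -0.001]
ft_force: [0.5, 0.5, -1.4]
grip_width: 0.0606
```

```bash
python3 plan.py 0.52,0.254,0.14,-26.5,15
```

```text
t 8.55 pos [0.5213 0.2543 0.2013] jaw -26.8 q1,q6 [0.259 0.724] F [ 0.5  0.5 -1.4] w 0.0606
[{"x": 0, "y": 0, "z": 12, "spin": -0.0}, {"x": 0, "y": 0, "z": 12, "spin": -0.0}, {"x": 0, "y": 0, "z": 12, "spin": -0.0}, {"x": -1, "y": -1, "z": 13, "spin": -0.0}, {"x": 0, "y": 0, "z": 12, "spin": -0.0}]
```

>>> {"method": "play_rows", "body": {
  "commands": [
    {"x":0,"y":0,"z":15,"spin":0},
    {"x":0,"y":0,"z":15,"spin":0},
    {"x":0,"y":0,"z":15,"spin":0},
    {"x":0,"y":0,"z":13,"spin":0}
  ]
}}

```text
time: 8.95
position: [0.525, 0.2554, 0.1383]
tool_rot: [0.854, 0.52, 0.008, -0.001]
ft_force: [0.1, 2.2, 3.7]
grip_width: 0.0591
```

```bash
python3 see.py scene 370,180,570,340 4 b6.png;python3 plan.py 0.52,0.254,0.138,-26.5,15
```

```text
9.0 [0.5241 0.255  0.1362] [ 0.854  0.52   0.006 -0.002] 0.05912032004404657 [ 3.3  3.2 -0.7]
t 9.0 pos [0.5241 0.255  0.1362] jaw -27.3 q1,q6 [0.257 0.729] F [ 3.3  3.2 -0.7] w 0.0591
[{"x": -3, "y": -3, "z": -2, "spin": -0.01}]
```

View pics/b6.png

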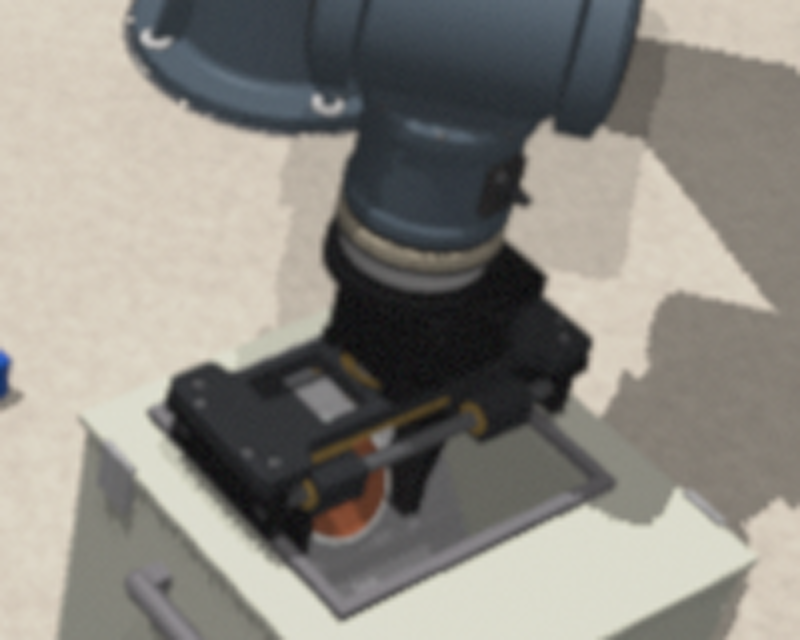

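>>> {"method": "play_rows", "body": {
  "commands": [
    {"x":0,"y":0,"z":1,"spin":0},
    {"x":0,"y":0,"z":1,"spin":0},
    {"x":0,"y":0,"z":1,"spin":0}
  ],
  "grip": 1
}}

```text
time: 9.3
position: [0.5243, 0.2551, 0.1318]
tool_rot: [0.855, 0.519, 0.006, -0.003]
ft_force: [0.8, 1.9, 7.4]
grip_width: 0.0754
```

```bash
python3 see.py scene 370,180,570,340 4 b7.png
```

```text
9.35 [0.5244 0.2551 0.132 ] [ 0.855  0.519  0.006 -0.003] 0.07934801684409949 [-0.2  2.9  2. ]
```

View pics/b7.png

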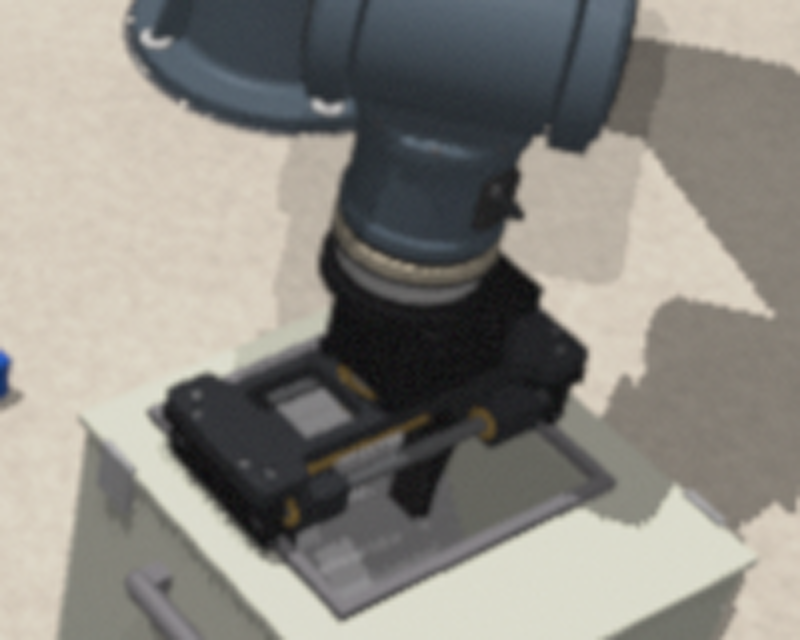

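The dish is no longer between the fingers. Before lifting off I'll confirm it has slid off.

```bash
python3 - <<'E'
from rig import cams
for i in range(5): cams.camera("top")
E
python3 see.py scene 370,180,570,340 4 b8.png
```

```text
9.65 [0.5241 0.2553 0.132 ] [ 0.855  0.519  0.006 -0.003] 0.08673467222078288 [-1.6  3.1  2.3]
```

View pics/b8.png

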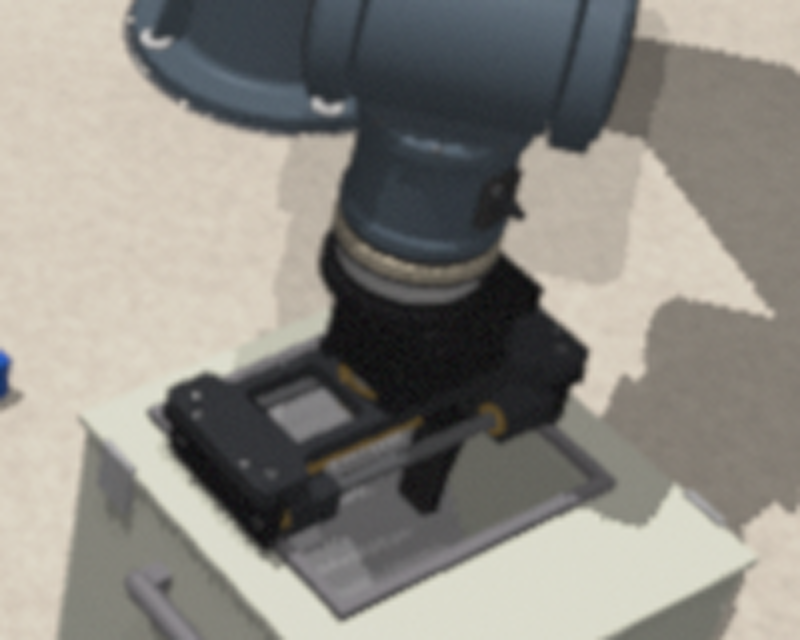

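Nothing is left on the flap, so I'm lifting out.

>>> {"method": "play_rows", "body": {
  "commands": [
    {"x":0,"y":0,"z":-15,"spin":0},
    {"x":0,"y":0,"z":-25,"spin":0},
    {"x":0,"y":0,"z":-30,"spin":0},
    {"x":0,"y":0,"z":-30,"spin":0},
    {"x":0,"y":0,"z":-25,"spin":0}
  ]
}}

```text
time: 10.15
position: [0.5211, 0.251, 0.256]
tool_rot: [0.855, 0.519, 0.0, -0.002]
ft_force: [0.3, -0.8, 1.1]
grip_width: 0.0869
```

```bash
python3 see.py scene 370,180,570,340 4 b9.png; python3 plan.py 0.50,0.0,0.25,10 0.4577,-0.364,0.13,30.4
```

```text
10.2 [0.5235 0.2517 0.2603] [ 0.855  0.519  0.004 -0.001] 0.08743904919385548 [0.9 1.5 2.6]
t 10.2 pos [0.5235 0.2517 0.2603] jaw -27.4 q1,q6 [0.254 0.731] F [0.9 1.5 2.6] w 0.0874
[{"x": -33, "y": 14, "z": 1, "spin": -0.09}, {"x": -35, "y": 10, "z": 1, "spin": -0.09}, {"x": -35, "y": 7, "z": 1, "spin": -0.09}, {"x": -36, "y": 4, "z": 1, "spin": -0.1}, {"x": -36, "y": 1, "z": 2, "spin": -0.09}, {"x": -36, "y": -3, "z": 1, "spin": -0.1}, {"x": -36, "y": -6, "z": 2, "spin": -0.09}, {"x": -35, "y": -10, "z": 12, "spin": -0.04}]
[{"x": -35, "y": -12, "z": 12, "spin": -0.04}, {"x": -34, "y": -13, "z": 12, "spin": -0.03}, {"x": -34, "y": -14, "z": 12, "spin": -0.04}, {"x": -33, "y": -16, "z": 12, "spin": -0.03}, {"x": -33, "y": -17, "z": 11, "spin": -0.04}, {"x": -32, "y": -18, "z": 12, "spin": -0.03}, {"x": -32, "y": -19, "z": 11, "spin": -0.04}, {"x": -31, "y": -20, "z": 12, "spin": -0.03}]
[{"x": -30, "y": -21, "z": 11, "spin": -0.04}]
```

View pics/b9.png

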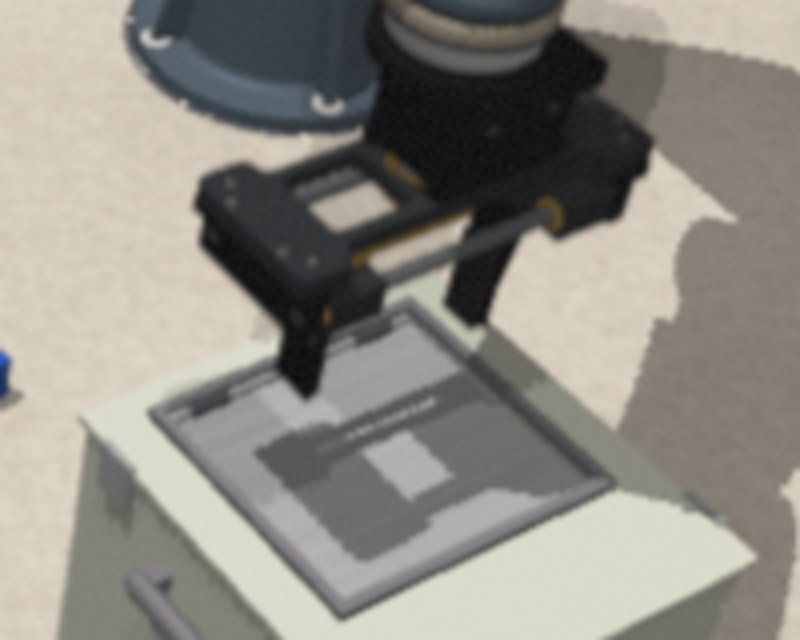

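The flap is shut and nothing lies on it, so the dish is inside. Next is the flask.

>>> {"method": "play_rows", "body": {
  "commands": [
    {"x":-33,"y":14,"z":1,"spin":-0.09},
    {"x":-35,"y":10,"z":1,"spin":-0.09},
    {"x":-35,"y":7,"z":1,"spin":-0.09},
    {"x":-36,"y":4,"z":1,"spin":-0.1},
    {"x":-36,"y":1,"z":2,"spin":-0.09},
    {"x":-36,"y":-3,"z":1,"spin":-0.1},
    {"x":-36,"y":-6,"z":2,"spin":-0.09},
    {"x":-35,"y":-10,"z":6,"spin":-0.04}
  ]
}}

```text
time: 11.0
position: [0.4961, -0.0475, 0.2428]
tool_rot: [0.614, 0.789, -0.0, 0.002]
ft_force: [-0.0, 0.1, 0.3]
grip_width: 0.0873
```

```bash
python3 plan.py 0.4577,-0.364,0.13,30.4
```

```text
t 11.0 pos [ 0.4961 -0.0475  0.2428] jaw 14.2 q1,q6 [-0.319 -0.565] F [-0.   0.1  0.3] w 0.0873
[{"x": -33, "y": -13, "z": 13, "spin": -0.03}, {"x": -33, "y": -14, "z": 13, "spin": -0.03}, {"x": -32, "y": -15, "z": 13, "spin": -0.03}, {"x": -32, "y": -16, "z": 12, "spin": -0.03}, {"x": -31, "y": -16, "z": 13, "spin": -0.03}, {"x": -31, "y": -17, "z": 12, "spin": -0.03}, {"x": -30, "y": -19, "z": 13, "spin": -0.03}, {"x": -29, "y": -19, "z": 12, "spin": -0.04}]
[{"x": -29, "y": -21, "z": 13, "spin": -0.03}]
```

>>> {"method": "play_rows", "body": {
  "commands": [
    {"x":-33,"y":-13,"z":13,"spin":-0.03},
    {"x":-33,"y":-14,"z":13,"spin":-0.03},
    {"x":-32,"y":-15,"z":13,"spin":-0.03},
    {"x":-32,"y":-16,"z":12,"spin":-0.03},
    {"x":-31,"y":-16,"z":13,"spin":-0.03},
    {"x":-31,"y":-17,"z":12,"spin":-0.03},
    {"x":-30,"y":-19,"z":13,"spin":-0.03},
    {"x":-15,"y":-9,"z":6,"spin":-0.04}
  ]
}}

```text
time: 11.8
position: [0.4545, -0.3273, 0.1412]
tool_rot: [0.508, 0.861, -0.005, -0.003]
ft_force: [0.7, 0.3, 0.8]
grip_width: 0.0867
```

```bash
python3 see.py scene 150,130,350,270 4 c1.png;python3 see.py top 330,205,490,345 4 c2.png;python3 plan.py 0.4577,-0.364,0.06,30.4,25
```

```text
11.85 [ 0.4544 -0.3294  0.1406] [ 0.508  0.861 -0.006 -0.003] 0.08690477663129517 [ 1.5 -1.4 -0.8]
11.9 [ 0.4547 -0.3269  0.1412] [ 0.51   0.86  -0.005 -0.003] 0.08720241794121869 [0.1 0.3 0. ]
t 11.9 pos [ 0.4547 -0.3269  0.1412] jaw 28.7 q1,q6 [-0.817 -1.31 ] F [0.1 0.3 0. ] w 0.0872
[{"x": -8, "y": -4, "z": 20, "spin": -0.01}, {"x": -9, "y": -4, "z": 20, "spin": -0.01}, {"x": -8, "y": -3, "z": 21, "spin": -0.0}, {"x": -9, "y": -4, "z": 20, "spin": -0.01}]
```

View pics/c1.png

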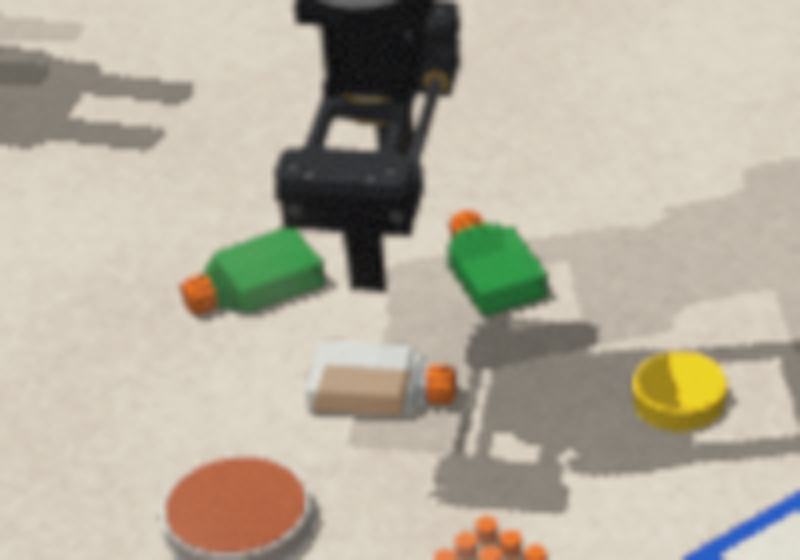

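View pics/c2.png

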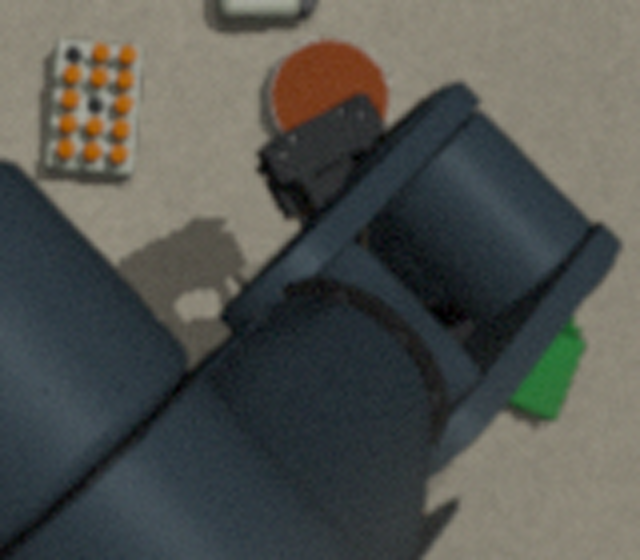

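>>> {"method": "play_rows", "body": {
  "commands": [
    {"x":-8,"y":-4,"z":20,"spin":-0.01},
    {"x":-9,"y":-4,"z":20,"spin":-0.01},
    {"x":-8,"y":-3,"z":21,"spin":0},
    {"x":-9,"y":-4,"z":15,"spin":-0.01}
  ]
}}

```text
time: 12.3
position: [0.4565, -0.3614, 0.0651]
tool_rot: [0.497, 0.868, -0.005, -0.004]
ft_force: [-1.4, -0.0, 0.4]
grip_width: 0.0869
```

```bash
python3 see.py scene 150,130,350,270 4 c3.png;python3 plan.py 0.4577,-0.364,0.004,30.4,14
```

```text
12.35 [ 0.4562 -0.3628  0.0633] [ 0.497  0.868 -0.005 -0.004] 0.08686738091809573 [ 0.2 -1.8 -1.2]
t 12.35 pos [ 0.4562 -0.3628  0.0633] jaw 30.4 q1,q6 [-0.857 -1.375] F [ 0.2 -1.8 -1.2] w 0.0869
[{"x": 0, "y": 0, "z": 12, "spin": 0.0}, {"x": 0, "y": 0, "z": 12, "spin": 0.0}, {"x": -1, "y": 0, "z": 12, "spin": 0.0}, {"x": 0, "y": 1, "z": 12, "spin": 0.0}, {"x": -1, "y": 0, "z": 11, "spin": 0.0}]
```

View pics/c3.png

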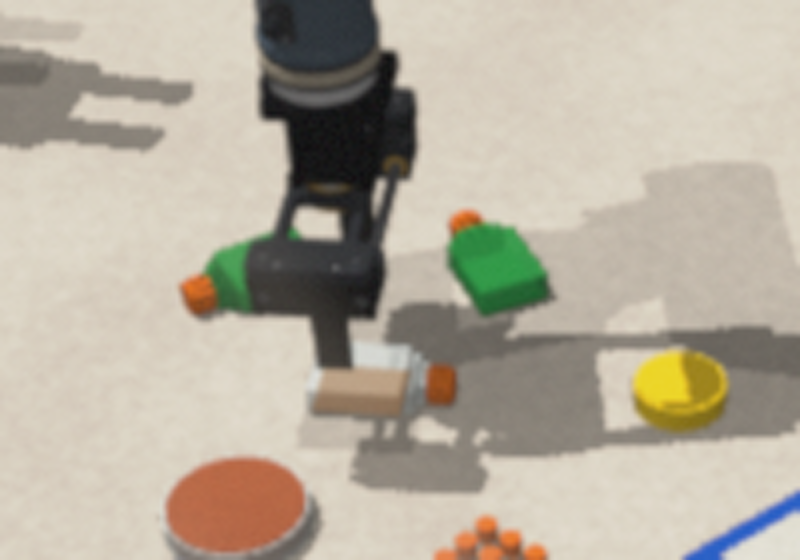

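>>> {"method": "play_rows", "body": {
  "commands": [
    {"x":0,"y":0,"z":13,"spin":0},
    {"x":0,"y":0,"z":13,"spin":0},
    {"x":-1,"y":0,"z":13,"spin":0},
    {"x":0,"y":1,"z":12,"spin":0},
    {"x":-1,"y":0,"z":9,"spin":0}
  ]
}}

```text
time: 12.85
position: [0.4582, -0.3629, 0.0007]
tool_rot: [0.496, 0.868, -0.005, -0.004]
ft_force: [-5.9, -1.5, 48.5]
grip_width: 0.0875
```

```bash
python3 see.py scene 150,130,350,270 4 c4.png;python3 plan.py 0.4577,-0.364,0.004,30.4,14
```

```text
12.9 [ 0.4582 -0.3629  0.0012] [ 0.496  0.868 -0.005 -0.004] 0.08691052732846909 [ 1.2  0.2 -0.2]
t 12.9 pos [ 0.4582 -0.3629  0.0012] jaw 30.5 q1,q6 [-0.854 -1.371] F [ 1.2  0.2 -0.2] w 0.0869
[{"x": -1, "y": -1, "z": -3, "spin": 0.0}]
```

View pics/c4.png

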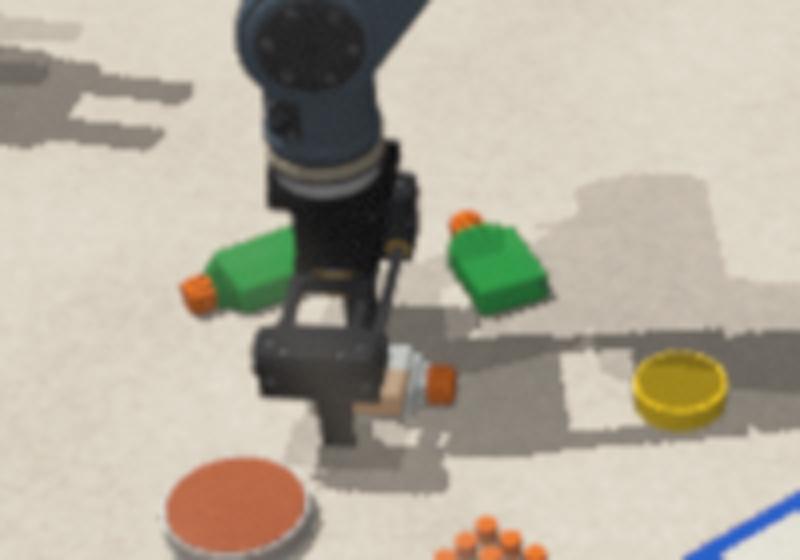

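>>> {"method": "play_rows", "body": {
  "commands": [
    {"x":0,"y":0,"z":-2,"spin":0},
    {"x":0,"y":0,"z":0,"spin":0},
    {"x":0,"y":0,"z":0,"spin":0},
    {"x":0,"y":0,"z":0,"spin":0},
    {"x":0,"y":0,"z":0,"spin":0}
  ],
  "grip": 0,
  "newtons": 25
}}

```text
time: 13.4
position: [0.4585, -0.3629, 0.0024]
tool_rot: [0.496, 0.868, -0.005, -0.004]
ft_force: [-0.4, -0.1, -0.2]
grip_width: 0.0551
```

>>> {"method": "play_rows", "body": {
  "commands": [
    {"x":0,"y":0,"z":-10,"spin":0},
    {"x":0,"y":0,"z":-25,"spin":0},
    {"x":0,"y":0,"z":-35,"spin":0},
    {"x":0,"y":0,"z":-35,"spin":0},
    {"x":0,"y":0,"z":-35,"spin":0},
    {"x":0,"y":0,"z":-35,"spin":0},
    {"x":0,"y":0,"z":-35,"spin":0},
    {"x":0,"y":0,"z":-35,"spin":0}
  ]
}}

```text
time: 14.2
position: [0.4581, -0.3579, 0.2536]
tool_rot: [0.496, 0.868, -0.003, -0.011]
ft_force: [0.6, -0.1, -0.8]
grip_width: 0.0519
```

```bash
python3 see.py scene 120,60,360,240 3 c5.png;python3 plan.py 0.48,-0.1,0.27,0 0.513,0.24,0.27,-26.5
```

```text
14.25 [ 0.4609 -0.3607  0.2604] [ 0.496  0.868 -0.005 -0.005] 0.05183728378340014 [ 1.6 -1.5  3.2]
t 14.25 pos [ 0.4609 -0.3607  0.2604] jaw 30.5 q1,q6 [-0.848 -1.376] F [ 1.6 -1.5  3.2] w 0.0518
[{"x": 31, "y": 21, "z": -2, "spin": 0.08}, {"x": 32, "y": 19, "z": -1, "spin": 0.08}, {"x": 34, "y": 16, "z": -2, "spin": 0.07}, {"x": 35, "y": 14, "z": -1, "spin": 0.08}, {"x": 36, "y": 11, "z": -2, "spin": 0.07}, {"x": 36, "y": 8, "z": -1, "spin": 0.08}, {"x": 37, "y": 5, "z": -2, "spin": 0.07}, {"x": 38, "y": 4, "z": 0, "spin": 0.05}]
[{"x": 38, "y": 2, "z": 0, "spin": 0.05}, {"x": 38, "y": 0, "z": 0, "spin": 0.05}, {"x": 38, "y": -2, "z": 0, "spin": 0.05}, {"x": 38, "y": -4, "z": 0, "spin": 0.05}, {"x": 37, "y": -6, "z": 0, "spin": 0.05}, {"x": 37, "y": -7, "z": 0, "spin": 0.05}, {"x": 37, "y": -9, "z": -1, "spin": 0.06}, {"x": 36, "y": -12, "z": 0, "spin": 0.05}]
```

View pics/c5.png

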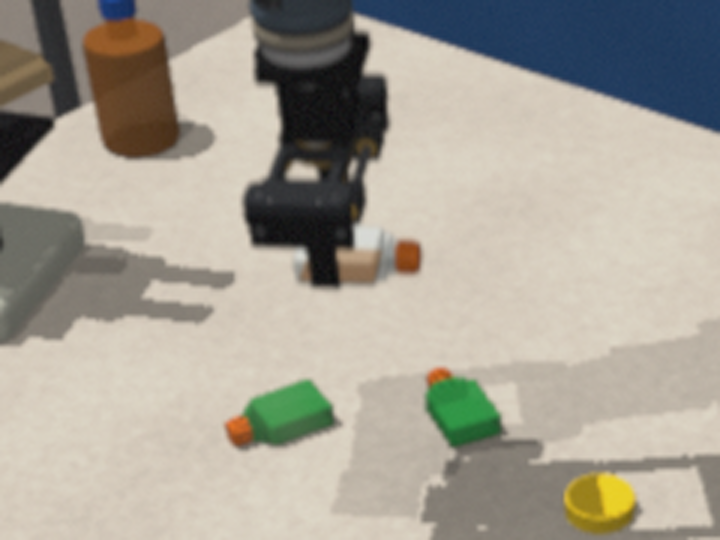

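>>> {"method": "play_rows", "body": {
  "commands": [
    {"x":31,"y":21,"z":-2,"spin":0.08},
    {"x":32,"y":19,"z":-1,"spin":0.08},
    {"x":34,"y":16,"z":-2,"spin":0.07},
    {"x":35,"y":14,"z":-1,"spin":0.08},
    {"x":36,"y":11,"z":-2,"spin":0.07},
    {"x":36,"y":8,"z":-1,"spin":0.08},
    {"x":37,"y":5,"z":-2,"spin":0.07},
    {"x":38,"y":4,"z":0,"spin":0.05}
  ]
}}

```text
time: 15.05
position: [0.4872, -0.0573, 0.2757]
tool_rot: [0.736, 0.677, -0.005, 0.005]
ft_force: [1.7, -0.8, -1.5]
grip_width: 0.0517
```

```bash
python3 plan.py 0.513,0.23,0.27,-26.5
```

```text
t 15.05 pos [ 0.4872 -0.0573  0.2757] jaw -4.7 q1,q6 [-0.337 -0.248] F [ 1.7 -0.8 -1.5] w 0.0517
[{"x": 36, "y": 0, "z": 0, "spin": 0.05}, {"x": 36, "y": -2, "z": 0, "spin": 0.05}, {"x": 36, "y": -3, "z": 0, "spin": 0.05}, {"x": 36, "y": -5, "z": 0, "spin": 0.05}, {"x": 35, "y": -7, "z": 0, "spin": 0.05}, {"x": 35, "y": -9, "z": 1, "spin": 0.04}, {"x": 35, "y": -10, "z": 0, "spin": 0.05}, {"x": 34, "y": -11, "z": 1, "spin": 0.04}]
```

>>> {"method": "play_rows", "body": {
  "commands": [
    {"x":36,"y":0,"z":0,"spin":0.05},
    {"x":36,"y":-2,"z":0,"spin":0.05},
    {"x":36,"y":-3,"z":0,"spin":0.05},
    {"x":36,"y":-5,"z":0,"spin":0.05},
    {"x":35,"y":-7,"z":0,"spin":0.05},
    {"x":35,"y":-9,"z":1,"spin":0.04},
    {"x":35,"y":-10,"z":0,"spin":0.05},
    {"x":20,"y":-6,"z":1,"spin":0.04}
  ]
}}

```text
time: 15.85
position: [0.5092, 0.2288, 0.2727]
tool_rot: [0.854, 0.52, -0.003, 0.006]
ft_force: [-0.1, 0.6, -0.8]
grip_width: 0.0518
```

```bash
python3 plan.py 0.5163,0.2469,0.24,-26.5,20
```

```text
t 15.85 pos [0.5092 0.2288 0.2727] jaw -27.3 q1,q6 [0.229 0.711] F [-0.1  0.6 -0.8] w 0.0518
[{"x": 10, "y": -1, "z": 16, "spin": -0.01}, {"x": 10, "y": -1, "z": 16, "spin": -0.0}]
```

>>> {"method": "play_rows", "body": {
  "commands": [
    {"x":10,"y":-1,"z":16,"spin":-0.01},
    {"x":10,"y":-1,"z":16,"spin":0}
  ]
}}

```text
time: 16.05
position: [0.5171, 0.25, 0.2412]
tool_rot: [0.85, 0.527, -0.001, 0.007]
ft_force: [-0.5, -0.4, -0.9]
grip_width: 0.0518
```

```bash
python3 see.py scene 370,180,570,340 4 d1.png;python3 see.py top 110,150,270,290 4 d2.png;python3 plan.py 0.5163,0.2469,0.21,-26.5,20
```

```text
16.1 [0.5162 0.2507 0.2383] [ 0.85   0.527 -0.002  0.005] 0.05202122951070758 [ 0.7  1.2 -2. ]
16.15 [0.5157 0.2495 0.2391] [ 0.85   0.527 -0.003  0.006] 0.05148864871062496 [ 0.3  0.1 -1.9]
t 16.15 pos [0.5157 0.2495 0.2391] jaw -26.4 q1,q6 [0.263 0.729] F [ 0.3  0.1 -1.9] w 0.0515
[{"x": -1, "y": 1, "z": 15, "spin": 0.0}, {"x": -1, "y": 0, "z": 14, "spin": 0.0}]
```

View pics/d1.png

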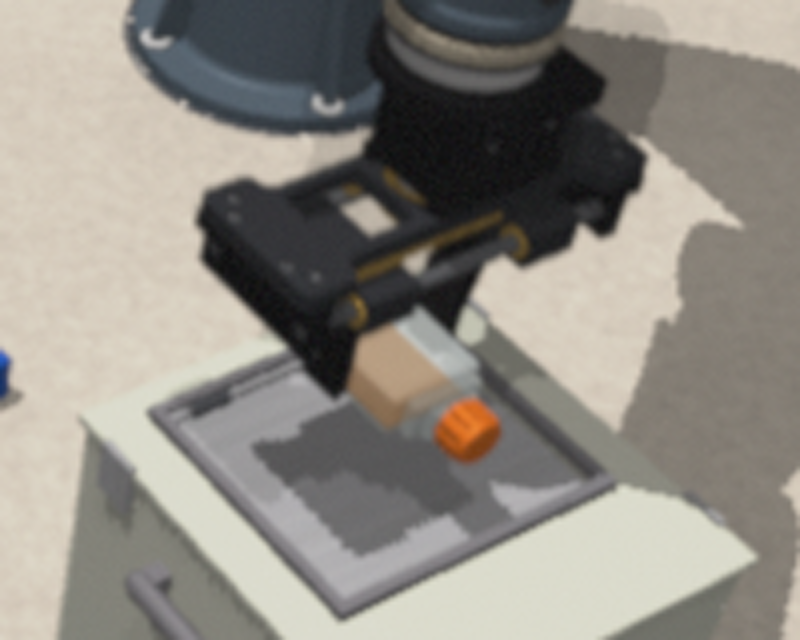

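View pics/d2.png

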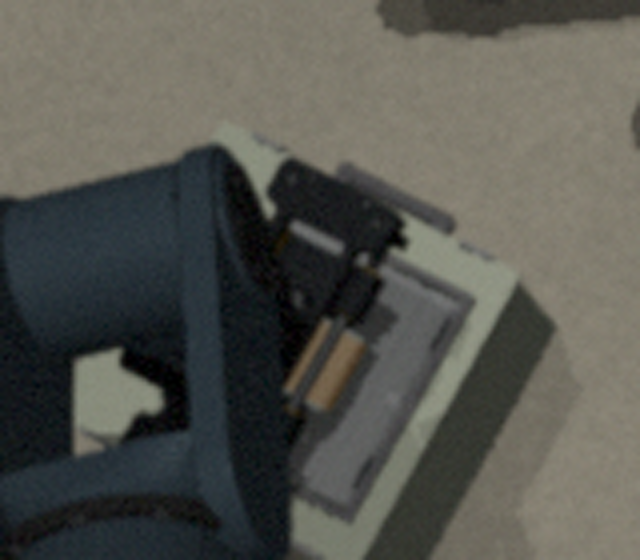

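>>> {"method": "play_rows", "body": {
  "commands": [
    {"x":-1,"y":1,"z":15,"spin":0},
    {"x":-1,"y":0,"z":14,"spin":0},
    {"x":0,"y":0,"z":15,"spin":0},
    {"x":0,"y":0,"z":15,"spin":0}
  ]
}}

```text
time: 16.55
position: [0.5176, 0.2428, 0.1816]
tool_rot: [0.85, 0.527, -0.001, 0.007]
ft_force: [1.1, 2.8, 8.6]
grip_width: 0.0521
```

```bash
python3 see.py scene 370,180,570,340 4 d3.png;python3 plan.py 0.5163,0.2469,0.14,-26.5,20
```

```text
16.6 [0.5173 0.2427 0.1794] [ 0.85   0.527 -0.002  0.007] 0.051627855768058784 [3.3 5.  2.9]
t 16.6 pos [0.5173 0.2427 0.1794] jaw -26.4 q1,q6 [0.251 0.72 ] F [3.3 5.  2.9] w 0.0516
[{"x": 2, "y": -2, "z": 20, "spin": 0.0}, {"x": 2, "y": -1, "z": 19, "spin": 0.0}]
```

View pics/d3.png

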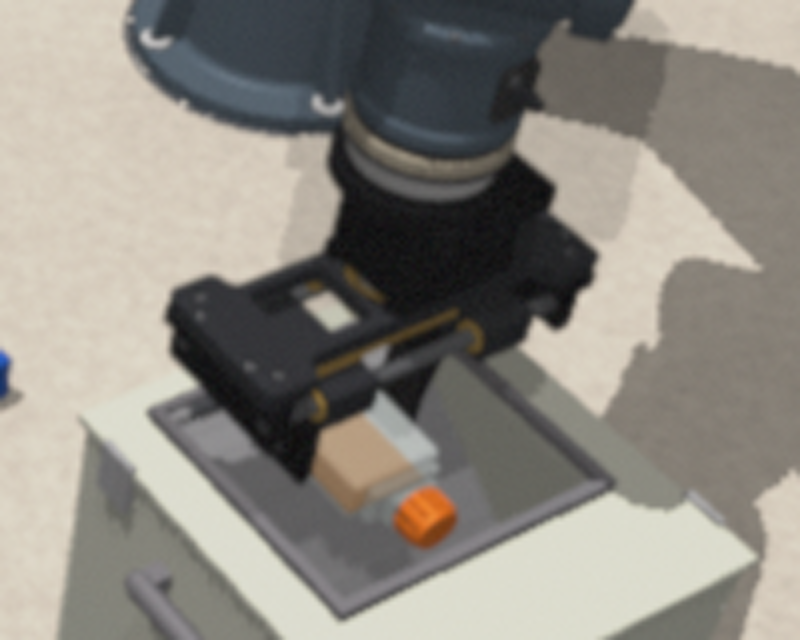

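>>> {"method": "play_rows", "body": {
  "commands": [
    {"x":2,"y":-1,"z":14,"spin":0},
    {"x":2,"y":-1,"z":14,"spin":0},
    {"x":0,"y":0,"z":12,"spin":0}
  ]
}}

```text
time: 16.9
position: [0.5258, 0.2478, 0.1451]
tool_rot: [0.851, 0.525, 0.009, 0.008]
ft_force: [1.2, 3.2, 2.2]
grip_width: 0.0515
```

```bash
python3 see.py scene 370,180,570,340 4 d4.png;python3 plan.py 0.5163,0.2469,0.137,-26.5,20
```

```text
16.95 [0.525  0.2472 0.1431] [0.851 0.525 0.007 0.008] 0.051937585944520165 [ 4.   2.9 -1.2]
t 16.95 pos [0.525  0.2472 0.1431] jaw -26.6 q1,q6 [0.253 0.726] F [ 4.   2.9 -1.2] w 0.0519
[{"x": -4, "y": -8, "z": 6, "spin": -0.0}]
```

View pics/d4.png

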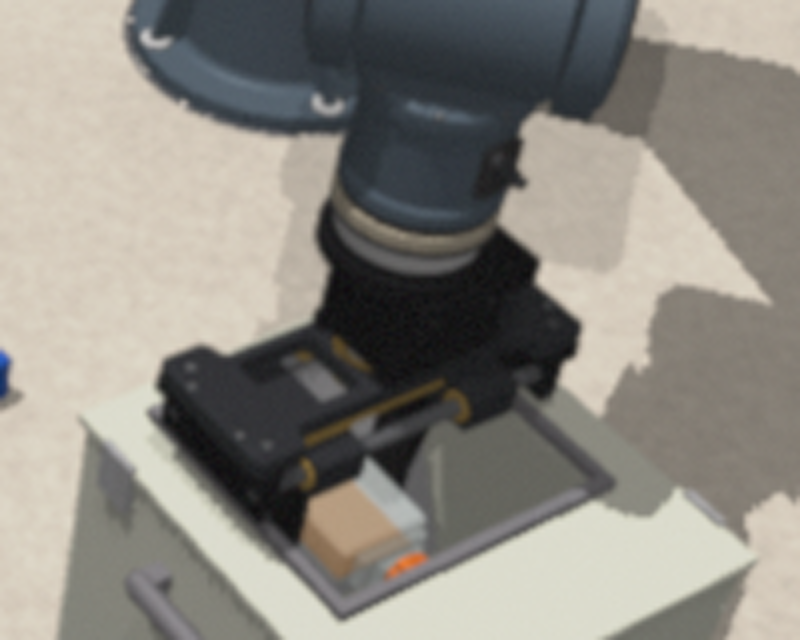

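>>> {"method": "play_rows", "body": {
  "commands": [
    {"x":0,"y":-4,"z":5,"spin":0},
    {"x":0,"y":-2,"z":2,"spin":0}
  ]
}}

```text
time: 17.15
position: [0.5219, 0.2495, 0.1366]
tool_rot: [0.851, 0.525, 0.009, 0.009]
ft_force: [1.3, 2.4, 1.6]
grip_width: 0.0517
```

>>> {"method": "play_rows", "body": {
  "commands": [
    {"x":0,"y":0,"z":0,"spin":0},
    {"x":0,"y":0,"z":0,"spin":0},
    {"x":0,"y":0,"z":1,"spin":0}
  ],
  "grip": 1
}}

```text
time: 17.45
position: [0.5225, 0.2491, 0.1364]
tool_rot: [0.851, 0.525, 0.01, 0.009]
ft_force: [2.3, 2.0, 2.0]
grip_width: 0.0683
```

```bash
python3 - <<'E'
from rig import cams
for i in range(5): cams.camera("top")
E
python3 see.py scene 370,180,570,340 4 d5.png
```

```text
17.75 [0.522  0.2492 0.136 ] [0.851 0.525 0.01  0.009] 0.08535877828099883 [2.3 0.5 2.6]
```

View pics/d5.png

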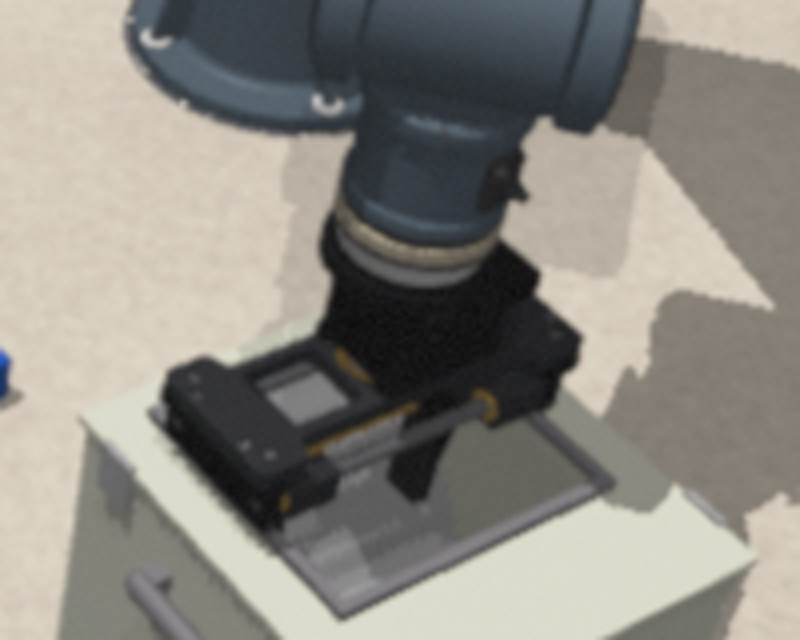

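The flask has slid off out of sight. I'll wait a little longer, then lift.

```bash
python3 - <<'E'
from rig import cams
for i in range(6): cams.camera("top")
E
```

>>> {"method": "play_rows", "body": {
  "commands": [
    {"x":0,"y":0,"z":-15,"spin":0},
    {"x":0,"y":0,"z":-25,"spin":0},
    {"x":0,"y":0,"z":-30,"spin":0},
    {"x":0,"y":0,"z":-35,"spin":0},
    {"x":0,"y":0,"z":-35,"spin":0},
    {"x":-30,"y":0,"z":-15,"spin":0},
    {"x":-40,"y":0,"z":0,"spin":0},
    {"x":-40,"y":0,"z":0,"spin":0}
  ]
}}

```text
time: 18.85
position: [0.4583, 0.149, 0.2908]
tool_rot: [0.849, 0.529, -0.006, 0.005]
ft_force: [-0.2, -0.6, 0.0]
grip_width: 0.0872
```

>>> {"method": "play_rows", "body": {
  "commands": [
    {"x":-40,"y":0,"z":0,"spin":0},
    {"x":-40,"y":0,"z":0,"spin":0},
    {"x":-20,"y":0,"z":0,"spin":0}
  ]
}}

```text
time: 19.15
position: [0.4041, 0.0549, 0.2901]
tool_rot: [0.848, 0.53, -0.014, 0.002]
ft_force: [0.4, -0.0, -0.2]
grip_width: 0.0869
```

```bash
python3 - <<'E'
from rig import cams
for i in range(8): cams.camera("top")
E
python3 see.py scene 0,0,640,480 1 e1.png; python3 see.py top 0,0,640,480 1 e2.png; python3 see.py scene 370,220,570,380 4 e3.png
python3 - <<'E'
import cv2,numpy as np
from rig import robot
print(robot.get_obs()["joint_velocities"])
for a,b in(("scene0","e1"),("top0","e2")):
    d=cv2.absdiff(cv2.imread(f"pics/{a}.png"),cv2.imread(f"pics/{b}.png"));cv2.imwrite(f"pics/diff_{b}.png",np.clip(d.astype(int)*3,0,255).astype(np.uint8))
E
```

```text
19.6 [0.4086 0.0574 0.2909] [ 0.847  0.531 -0.011  0.003] 0.08695567429026795 [0.7 0.9 0.1]
19.65 [0.4086 0.0574 0.2909] [ 0.847  0.531 -0.011  0.003] 0.08685801358903043 [-0.2  0.3 -0.5]
19.7 [0.4085 0.0573 0.2909] [ 0.847  0.531 -0.011  0.003] 0.08679218666582136 [ 0.2 -0.4 -0.1]
[-4.09616947e-03 -2.66060331e-03  1.41848807e-03 -6.32259686e-04
 -2.60913523e-03  8.00210912e-05]
```

View pics/e1.png

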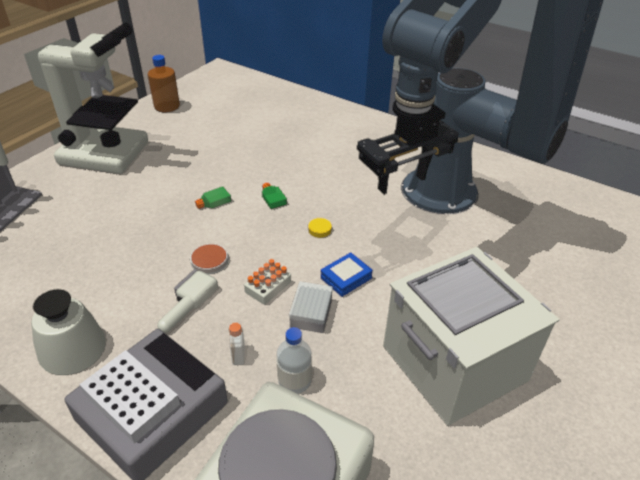

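View pics/e2.png

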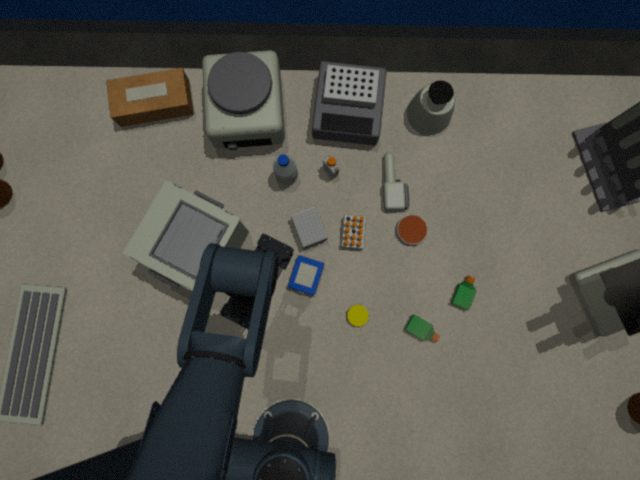

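View pics/e3.png

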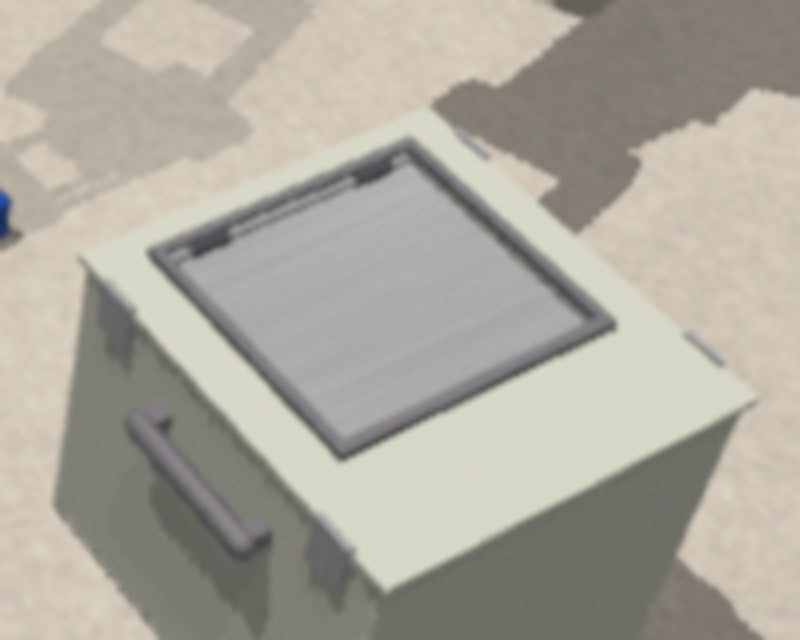

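View pics/diff_e1.png

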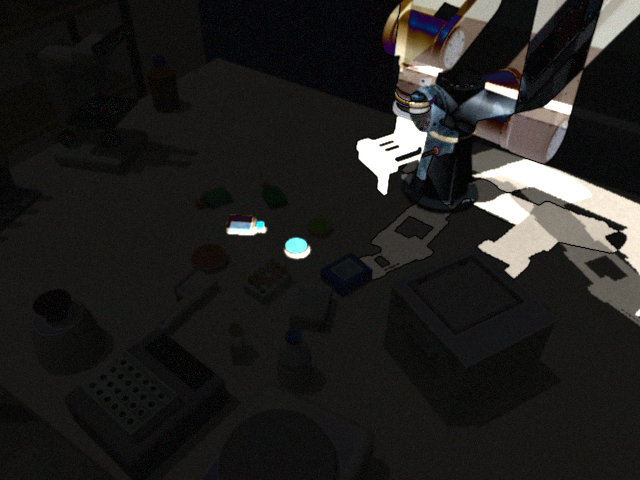

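The flap is shut and nothing lies on it. The difference image shows only the flask and small dish gone, plus the arm and its shadow; every other item is where it started. Handing in.

```bash
python3 -c "
from rig import robot
print(robot.hand_in())"
```

```text
the job is handed in; nothing more can be done
None
```

Both the small red dish and the clear flat-lying flask went through the flap, dish first. The job was handed in at about 19.7 s of the 56 s allowed.

- **How each went in:** I gripped the item across its width and pressed the flap open with it. I then opened the fingers parallel to the hinge, so they held the flap down while the item slid off, and lifted out.
- **Last checks:** The flap looked shut after each item. A before-and-after picture comparison from the scene camera showed only those two items missing from the bench, and nothing else moved. At the end the gripper was clear of everything and the measured force was about zero.
- **Not seen directly:** The inside of the box isn't visible. That the items lie under the flap is inferred from them sliding out of sight and the flap closing with nothing on it.
- **What went wrong:**
  - The first grip on the dish was too high because the arm drifted upward while the fingers closed. I opened and gripped again lower, which pressed the fingertips on the bench at about 19 N and moved the dish about 10 mm.
  - Lowering onto the flask, the fingertips touched the bench with a short 48 N wrist-force reading. That is under the 120 N wrist limit; I took the 40 N pressing limit to cover the arm and gripper body, not the fingertips.

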